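# Deal the sweet-potato rounds into three trays and tip one share into the saucepan

## Task

Portion the sweet-potato rounds: deal them from the cutting board, one to each of the three trays in turn, until there are too few on the board for another full turn; all three trays then hold equal counts, and any one or two left over stay on the board. Then take the scoop tray by its upright grip, carry it over the saucepan and tip its whole share in, and set the empty scoop tray back down flat on the counter. The two plain trays keep their shares, trays and pan stay upright on the counter, and everything else stays where it stands.

Things in the scene. Friction and masses are not known exactly. Their poses are not given: they have to be found in the camera images.
- round1: a thick round of raw sweet potato, firm, orange faces and brown skin: flat disc 34 mm in diameter, 20 mm high, about 35 g; origin at the centre of its underside, z along its axis. At the start it lies flat on the cutting board. Rounds 1 to 5 are always there, and one to four of rounds 6 to 9: six to nine in all.
- round2: a thick round of raw sweet potato, firm, orange faces and brown skin: flat disc 34 mm in diameter, 20 mm high, about 35 g; origin at the centre of its underside, z along its axis. At the start it lies flat on the cutting board. Rounds 1 to 5 are always there, and one to four of rounds 6 to 9: six to nine in all.
- round3: a thick round of raw sweet potato, firm, orange faces and brown skin: flat disc 34 mm in diameter, 20 mm high, about 35 g; origin at the centre of its underside, z along its axis. At the start it lies flat on the cutting board. Rounds 1 to 5 are always there, and one to four of rounds 6 to 9: six to nine in all.
- round4: a thick round of raw sweet potato, firm, orange faces and brown skin: flat disc 34 mm in diameter, 20 mm high, about 35 g; origin at the centre of its underside, z along its axis. At the start it lies flat on the cutting board. Rounds 1 to 5 are always there, and one to four of rounds 6 to 9: six to nine in all.
- round5: a thick round of raw sweet potato, firm, orange faces and brown skin: flat disc 34 mm in diameter, 20 mm high, about 35 g; origin at the centre of its underside, z along its axis. At the start it lies flat on the cutting board. Rounds 1 to 5 are always there, and one to four of rounds 6 to 9: six to nine in all.
- round6: a thick round of raw sweet potato, firm, orange faces and brown skin: flat disc 34 mm in diameter, 20 mm high, about 35 g; origin at the centre of its underside, z along its axis. At the start it lies flat on the cutting board. Rounds 1 to 5 are always there, and one to four of rounds 6 to 9: six to nine in all.
- round7: a thick round of raw sweet potato, firm, orange faces and brown skin: flat disc 34 mm in diameter, 20 mm high, about 35 g; origin at the centre of its underside, z along its axis. At the start it lies flat on the cutting board. Rounds 1 to 5 are always there, and one to four of rounds 6 to 9: six to nine in all.
- round8: a thick round of raw sweet potato, firm, orange faces and brown skin: flat disc 34 mm in diameter, 20 mm high, about 35 g; origin at the centre of its underside, z along its axis. At the start it lies flat on the cutting board. Rounds 1 to 5 are always there, and one to four of rounds 6 to 9: six to nine in all.
- round9: a thick round of raw sweet potato, firm, orange faces and brown skin: flat disc 34 mm in diameter, 20 mm high, about 35 g; origin at the centre of its underside, z along its axis. At the start it lies flat on the cutting board. Rounds 1 to 5 are always there, and one to four of rounds 6 to 9: six to nine in all.
- board: yellow hard plastic cutting board, 160 mm along its x, 200 mm along its y, 15 mm thick, does not move; origin at the centre of its underside. The rounds lie on it in rows of up to three, neighbours about 52 mm apart along x and 64 mm along y.
- counter: the steel counter, does not move; its top is the work surface at height 0
- tray1: one of two like, plain open aluminium trays: outside 118 mm along its x, 106 mm along its y, 27 mm high, walls and floor 3 mm thick, 0.25 kg, loose; no grip plate. Origin at the centre of its underside.
- tray2: one of two like, plain open aluminium trays: outside 118 mm along its x, 106 mm along its y, 27 mm high, walls and floor 3 mm thick, 0.25 kg, loose; no grip plate. Origin at the centre of its underside.
- scoop: the third tray, the scoop tray: aluminium, loose, 0.25 kg, open mouth in front (+x), dark wooden upright grip plate behind. Base plate 150 mm along x, 92 mm along y, 3 mm thick; origin at the centre of its underside. The tray part runs from x = -41 to +75 mm; side walls and back wall 3 mm thick, 27 mm high; the mouth has no lip
- scoop_floor (a point): centre of the scoop tray's floor, upper side (18 mm ahead of its origin, 3 mm up); the rounds dealt to it lie around here. The floor is slippery: rounds slide when the mouth is tipped down by some 20 degrees; 45 to 50 degrees empties it surely
- scoop_lip (a point): middle of the scoop tray's open front edge (75 mm ahead of its origin, 3 mm up); x points out of the mouth
- scoop_grip (a point): middle of the upright grip plate: 67 mm behind the scoop tray's origin, 56 mm up, 16 mm below the plate's top at 72 mm; the plate is 12 mm thick along x and 40 mm wide along y
- pan: copper-tone aluminium saucepan without lid, loose, 0.8 kg: 176 mm outside diameter, 70 mm high, wall 4 mm, floor 5 mm; origin at the centre of its underside; its black handle sticks out along -x to 217 mm from the axis, 77 mm high
- jug: white ceramic jug, 88 mm in diameter (70 mm out to its handle on +y), 146 mm high, a bystander that stands in one of the places beside the trays; origin at the centre of its underside
- saltpot: small white pot with a wooden lid, 40 mm in diameter, 55 mm high, a bystander; origin at the centre of its underside
- spicejar: small amber jar with a steel lid, 38 mm in diameter, 70 mm high, a bystander; origin at the centre of its underside
- pestle: wooden pestle lying beyond the board, 170 mm long along its x, 30 mm thick, a bystander; origin under its middle
Mind the look-alikes: they are no part of the job. Leave any purple look-alike of the tray1 alone.

How it is judged:
By the outcome, as a careful person would: the job done as asked, in the order asked, and still so for the second after the job is handed in, with the robot touching nothing.
Of round6, round7, round8, round9 only 1 to 4 are there at a start; the rules pass over those that are not, and their reading is None.
At some moment in a run one of tray1, tray2, pan may be knocked a few centimetres aside while the robot is not near it.
It also fails if it takes over 210 s, if anything falls off the work surface, if the arm or the gripper's body presses on something with over 40 N, if the wrist force passes 120 N, or if a joint passes its speed limit or range.

## Robot

A 6-joint arm with a two-finger parallel gripper is mounted at the origin on the work surface. World frame = base frame: x ahead of the robot, y to its left, z up, the work surface at z = 0. Lengths are in m, angles in degrees, forces in N, time in s.
With the tool pointing down it reaches from about 0.375 to 0.9 m from the base axis. Payload 3.1 kg.
Tool frame: the origin (TCP) lies midway between the tips of the shut fingers; the grasp point (between the pads) lies 19 mm behind it; z points along the fingers, y is the direction in which the jaws open and shut (so a half turn about z gives the same grasp; the last joint's range is limited). The gripper opens to 87 mm and grips with 3 to 60 N. Pads are 19 mm wide; open, the fingers measure 117 mm over their backs; the gripper's body (75 mm by 190 mm) begins 51 mm behind the grasp point.
Start: joints at [56.064, 30.224, 82.088, -0, 67.689, -10.227], TCP at [0.251, 0.572, 0.223] pointing down, gripper open.
Joint ranges: [-176.69, 176.69], [-43.24, 126.21], [12.49, 139.97], [-82, 262], [0, 151.66], [-163.58, 163.58]. Speed limits (degrees/s): [159.86, 159.86, 180, 180, 180, 180].

## Interface

Orientations are given as [roll, pitch, yaw] about the fixed x, y, z axes, in that order (R = Rz(yaw) Ry(pitch) Rx(roll)).
In Python, from cell import get_obs, grab_frame, sign_off gives the robot as it stands.
- The arm moves only by the tool step_arm, never from a script. Its argument "commands" is a list of rows, each a list of 6 numbers: the shift along the world's x, y, z in cm, then the turn, a rotation vector about the world's x, y, z in degrees. In form: [[tx, ty, tz, wx, wy, wz], ...]. A call has 1 to 8 rows; each row is the pose to reach, as a shift and turn from the pose commanded when the call began; what a row does not reach only later rows make up. A row lasts 1/8 s, in which the tool goes at most 62.5 mm and 10.7 degrees, less where a joint would pass 70% of its speed; a pose out of reach is approached as far as the arm can. A call with a gripper value outside its range is refused whole. "gripper" is the opening, from 0 (shut) to 1 (fully open), set as the call begins (left out, the last holds). The fingers move at their own pace and stop on an object; the grip force is fixed at half the most. Time passes only in rows, so rows that repeat a pose let the fingers close. It gives the time, the measured TCP pose, the force and the opening at its end, in the units of the state.
- get_obs(): the state, without advancing time (a new reading comes with each control period).
- grab_frame(name): name is "scene" or "top"; returns a dict with "image" (400x640x3 uint8, red, green, blue), "fx", "fy", "cx", "cy" (pixels), "rvec" (rotation vector, rad) and "tvec" (3), from world to camera coordinates, as OpenCV has them. Camera axes: x right, y down, z forward; pixel columns grow to the right and rows downward; lengths in m; the calibration is good to about 2 mm. A picture is of the moment at which its call begins. There is no depth.
- sign_off(): hands the job in, once; it reports no verdict.
The state is a dict: "clock": time; "joint_positions": joint angles; "qd": joint speeds; "effort": joint torques, N m; "tool_pos": TCP position; "tcp_rot": TCP orientation; "wrist_force": force on the tool from outside, world axes, zero at the start; "moment": the same for the moment, N m; "width": finger opening in m.
Only numpy, scipy, OpenCV 4.12 (cv2) and the standard library are available. Lean on these libraries where they do the work, as an engineer would, in place of code of your own. Each camera call takes 0.05 s, during which the arm holds its last target.

## Working session

There is one attempt and no reset: what is moved stays moved. The work goes in short steps, Python scripts to look and compute and a tool call to move; the robot and the scene stay as the last step left them, time stands still between calls to the robot, and variables do not carry over. Pictures are saved under pics/ and viewed, and the job is handed in when it is done.

Besides the shell and the picture viewer there is one more tool, called by a JSON object that holds its "method" and its "body", one argument or row to a line. step_arm: Moves the arm, as the interface text tells. Its arguments: {"type":"object","properties":{"commands":{"type":"array","items":{"type":"array","items":{"type":"number"}}},"gripper":{"type":"number"}},"required":["commands"]}

```bash
mkdir -p pics; ls
cat > h.py <<'E'
import numpy as np, cv2
from cell import get_obs, grab_frame, sign_off
def snap(n,fn):
    f=grab_frame(n); cv2.imwrite('pics/'+fn,cv2.cvtColor(f['image'],cv2.COLOR_RGB2BGR)); return f
def K(f): return np.array([[f['fx'],0,f['cx']],[0,f['fy'],f['cy']],[0,0,1.]])
def ray(f,uv,z):
    R=cv2.Rodrigues(np.array(f['rvec'],float))[0]; t=np.array(f['tvec'],float).ravel()
    c=-R.T@t; uv=np.atleast_2d(uv)
    d=np.c_[(uv[:,0]-f['cx'])/f['fx'],(uv[:,1]-f['cy'])/f['fy'],np.ones(len(uv))]@R
    return c+d*((z-c[2])/d[:,2])[:,None]
def proj(f,P): return cv2.projectPoints(np.atleast_2d(np.array(P,float)),np.array(f['rvec'],float),np.array(f['tvec'],float),K(f),None)[0].reshape(-1,2)
E
python3 - <<'E'
from h import *
o=get_obs();print(o)
for n in('top','scene'):
    f=snap(n,n+'0.png');R=cv2.Rodrigues(np.array(f['rvec'],float))[0];print(n,-R.T@np.array(f['tvec']).ravel(),R.round(3).tolist(),f['fx'])
E
```

```text
pics
{'clock': 0.0, 'joint_positions': array([ 5.60663959e+01,  3.02783471e+01,  8.21564646e+01, -1.96096751e-03,
        6.76875778e+01, -1.02278780e+01]), 'qd': array([-0.01904133,  0.04943821, -0.0166737 ,  0.02189623, -0.03488829,
       -0.00727678]), 'effort': array([ 1.67788485e-04, -4.40037239e+01, -1.76593870e+01,  6.34062756e-02,
        5.82835008e-02, -1.88352892e-04]), 'tool_pos': array([0.25085018, 0.57165672, 0.22157782]), 'tcp_rot': array([-1.79879233e+02, -1.99481583e-02,  1.56294999e+02]), 'wrist_force': array([-1.04339819,  0.20556314, -0.0205108 ]), 'moment': array([ 0.01860565, -0.00378718,  0.01591196]), 'width': 0.08698184965915173}
top [ 0.41525426 -0.1079652   1.08653329] [[-0.011, -1.0, 0.011], [-0.987, 0.009, -0.159], [0.159, -0.013, -0.987]] 378.9591004039438
scene [1.51634319 0.3811685  0.74327277] [[-0.454, 0.891, 0.023], [0.467, 0.259, -0.846], [-0.759, -0.373, -0.533]] 440.6868619013188
```

View pics/top0.png

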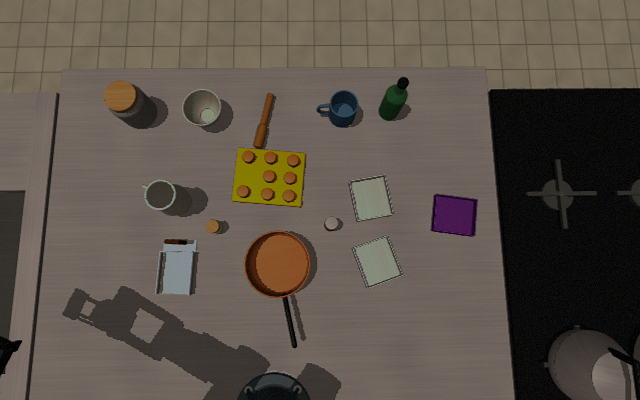

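View pics/scene0.png

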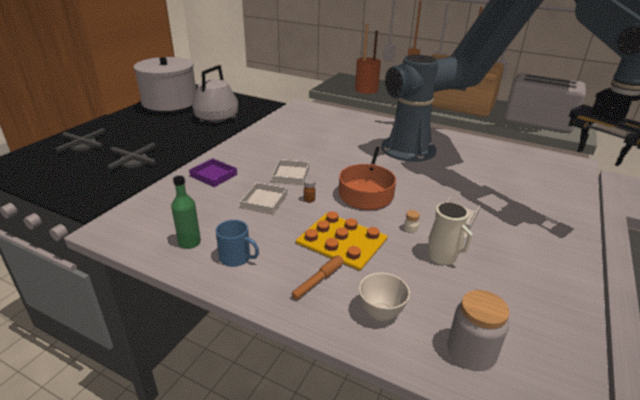

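```bash
cat > m.py <<'E'
from h import *
def comps(m,lo,hi):
    n,l,s,c=cv2.connectedComponentsWithStats(m.astype(np.uint8));return [(s[i,4],c[i],(l==i)) for i in range(1,n) if lo<s[i,4]<hi]
f=grab_frame('top');I=cv2.cvtColor(f['image'],cv2.COLOR_RGB2HSV).astype(int)
big=cv2.resize(f['image'],None,fx=6,fy=6,interpolation=cv2.INTER_CUBIC)
def crop(x0,y0,x1,y1,fn): cv2.imwrite('pics/'+fn,cv2.cvtColor(cv2.resize(f['image'][y0:y1,x0:x1],None,fx=5,fy=5,interpolation=cv2.INTER_CUBIC),cv2.COLOR_RGB2BGR))
crop(135,170,245,290,'c1.png');crop(225,140,345,240,'c2.png');crop(320,170,440,290,'c3.png')
for n,p in(('r',(248,156)),('board',(258,180)),('tray',(372,198)),('trayedge',(352,200)),('counter',(400,220)),('scoop',(178,275))): print(n,f['image'][p[1],p[0]],I[p[1],p[0]])
E
python3 m.py
```

```text
r [138  83  35] [ 14 190 138]
board [134 123   0] [ 28 255 134]
tray [133 135 119] [ 34  30 135]
trayedge [49 45 41] [15 42 49]
counter [109  98  92] [ 11  40 109]
scoop [134 142 146] [100  21 146]
```

View pics/c1.png

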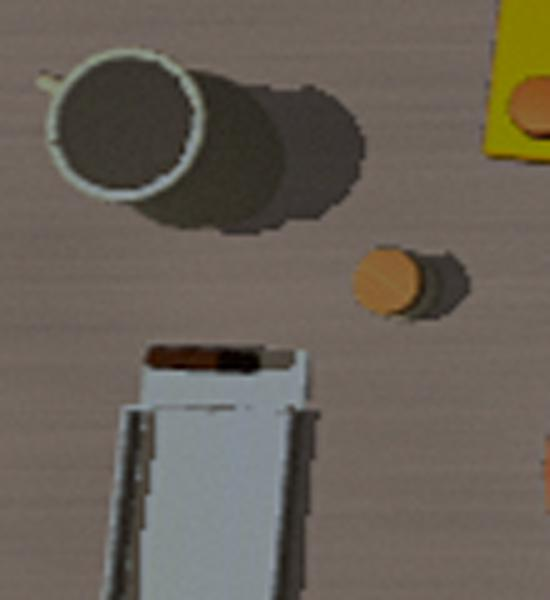

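View pics/c2.png

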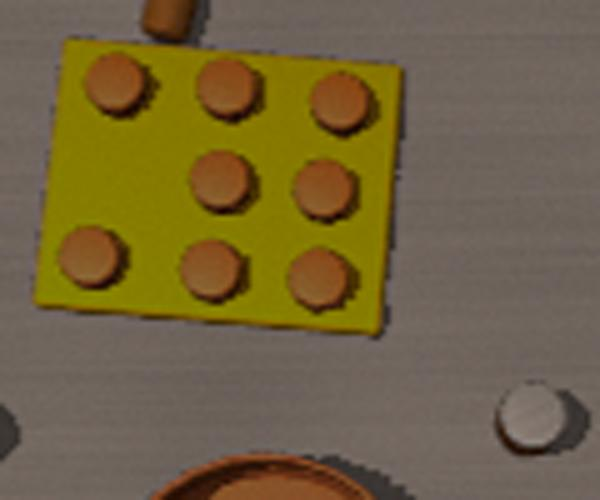

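View pics/c3.png

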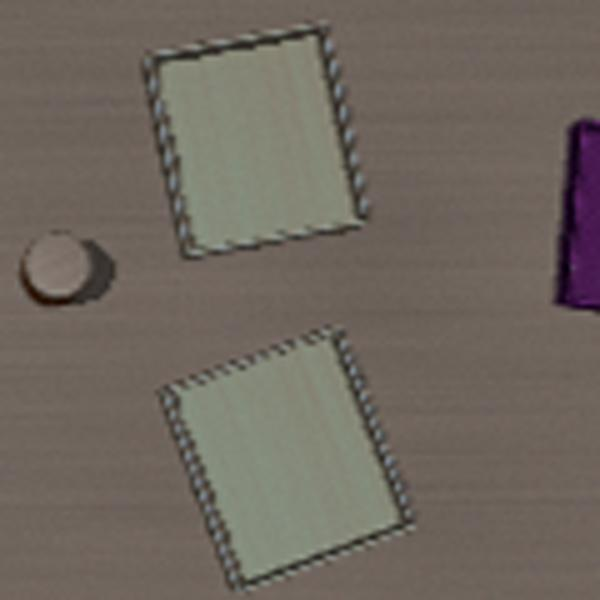

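```bash
cat >> m.py <<'E'
print('--')
H,S,V=I[...,0],I[...,1],I[...,2]
X,Y=np.meshgrid(range(640),range(400))
bd=(abs(X-270)<42)&(abs(Y-178)<34)
for a,c,l in comps(bd&(H<21)&(H>5)&(V>95),30,400):
    print('round',a,c.round(1),ray(f,c,.035)[0].round(4))
ym=comps((H>24)&(H<34)&(S>180)&(V>60),500,9000)
for a,c,l in ym:
    h=cv2.convexHull(np.argwhere(l)[:,::-1].astype(np.float32))[:,0];w=ray(f,h,.015)[:,:2].astype(np.float32);print('board',cv2.minAreaRect(w))
for a,c,l in comps((H>20)&(S>15)&(S<60)&(V>110)&(X>340)&(X<410)&(Y>165)&(Y<300),300,3000):
    h=cv2.convexHull(np.argwhere(l)[:,::-1].astype(np.float32))[:,0];w=ray(f,h,.003)[:,:2].astype(np.float32);print('tray',a,cv2.minAreaRect(w))
crop(140,225,240,325,'c4.png')
E
python3 m.py
```

```text
r [135  81  32] [ 14 195 135]
board [134 124   0] [ 28 255 134]
tray [133 135 119] [ 34  30 135]
trayedge [50 47 41] [20 46 50]
counter [105  95  89] [ 11  39 105]
scoop [131 140 145] [101  25 145]
--
round 98 [247.2 155.8] [0.6956 0.0753 0.035 ]
round 99 [269.8 156.7] [0.6924 0.011  0.035 ]
round 97 [292.3 159.5] [ 0.6839 -0.0532  0.035 ]
round 102 [268.2 175.2] [0.6387 0.015  0.035 ]
round 104 [289.1 177. ] [ 0.633  -0.0441  0.035 ]
round 101 [242.1 190.6] [0.5952 0.0877 0.035 ]
round 104 [266.4 193.1] [0.5875 0.0196 0.035 ]
round 103 [288.1 195.1] [ 0.5813 -0.0412  0.035 ]
board ((0.6401829719543457, 0.017172634601593018), (0.19492396712303162, 0.1540522426366806), 84.76841735839844)
tray 1216 ((0.5748506188392639, -0.27972283959388733), (0.1122843325138092, 0.09831351786851883), 10.275871276855469)
tray 1314 ((0.3972378671169281, -0.2887114882469177), (0.11382434517145157, 0.09347549825906754), 19.826171875)
```

View pics/c4.png

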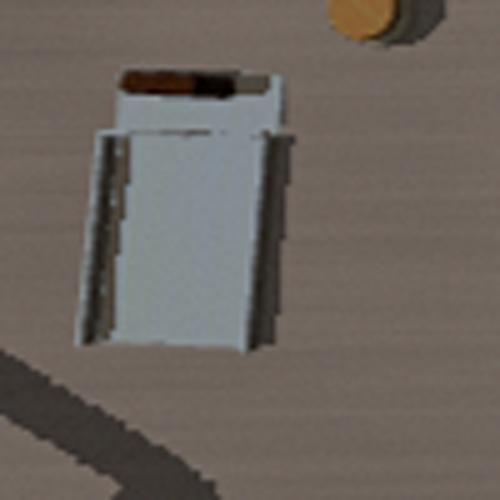

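```bash
cat > m2.py <<'E'
from h import *
import m
f=m.f;H,S,V,X,Y=m.H,m.S,m.V,m.X,m.Y
P=ray(f,[[172.8,294.6],[176.8,251.6]],.027);b=ray(f,[[180,239.6]],.003)[0]
g=ray(f,[[140+154/5,225+83/5]],.072)[0]
print('front',P[0],'back',P[1],'len',np.linalg.norm(P[0]-P[1]),'baseback',b,'griptop',g)
d=(P[0]-P[1])[:2];d/=np.linalg.norm(d);print('yaw',np.degrees(np.arctan2(d[1],d[0])))
o=(P[0][:2]-.075*d+P[1][:2]+.041*d)/2;print('origin',o,'from base',b[:2]+.075*d,'grip',o-.067*d)
mk=(H<14)&(S>120)&(V>50)&(abs(X-278)<42)&(abs(Y-265)<40)
a,c,l=max(m.comps(mk,500,9000),key=lambda t:t[0])
h=cv2.convexHull(np.argwhere(l)[:,::-1].astype(np.float32))[:,0];w=ray(f,h,.07)[:,:2].astype(np.float32)
print('pan',cv2.minEnclosingCircle(w),cv2.fitEllipse(w))
for n,p,z in(('salt',(212.5,226),.055),('spice',(331.5,223.5),.07),('jug',(160.5,195),.146)): print(n,ray(f,p,z))
E
python3 m2.py|sed -n '/front/,$p'
```

```text
front [0.3130492  0.27048942 0.027     ] back [0.4279399  0.26515502 0.027     ] len 0.11501447042083317 baseback [0.46170697 0.26617861 0.003     ] griptop [0.45375029 0.2663556  0.072     ]
yaw 177.34165315421455
origin [0.38747626 0.26703375] from base [0.38678768 0.26965712] grip [0.45440416 0.26392628]
pan ((0.39331936836242676, -0.014204319566488266), 0.0879175141453743) ((0.3937622010707855, -0.01447074394673109), (0.17438922822475433, 0.1748427301645279), 138.2894287109375)
salt [[0.49518347 0.16214837 0.055     ]]
spice [[ 0.49741758 -0.15999942  0.07      ]]
jug [[0.5669654  0.27045782 0.146     ]]
```

{"method": "step_arm", "body": {
  "commands": [
    [33, -61.3, -6, 0, 0, 18.2],
    [33, -61.3, -6, 0, 0, 18.2],
    [33, -61.3, -6, 0, 0, 18.2],
    [33, -61.3, -6, 0, 0, 18.2],
    [33, -61.3, -6, 0, 0, 18.2],
    [33, -61.3, -6, 0, 0, 18.2],
    [33, -61.3, -6, 0, 0, 18.2],
    [33, -61.3, -6, 0, 0, 18.2]
  ],
  "gripper": 0.58
}}

```text
clock: 1.25
tool_pos: [0.4876, 0.1331, 0.1798]
tcp_rot: [180.0, 0.0, 174.5]
wrist_force: [-0.2, 0.9, 0.5]
width: 0.0505
```

{"method": "step_arm", "body": {
  "commands": [
    [9.4, -17.4, -8, 0, 0, 0],
    [9.4, -17.4, -8, 0, 0, 0],
    [9.4, -17.4, -8, 0, 0, 0],
    [9.4, -17.4, -8, 0, 0, 0],
    [9.4, -17.4, -8, 0, 0, 0],
    [9.4, -17.4, -8, 0, 0, 0]
  ]
}}

```text
clock: 2.0
tool_pos: [0.5796, -0.0374, 0.1001]
tcp_rot: [180.0, -0.1, 174.5]
wrist_force: [-1.2, 0.7, 0.4]
width: 0.0504
```

Run:
```python
from h import *
o=get_obs();print(o['tool_pos'],o['tcp_rot'],o['joint_positions'].round(1))
snap('top','t1.png');snap('scene','s1.png')
```

```text
[ 0.57963839 -0.03741714  0.10009141] [ 1.79958961e+02 -7.58823984e-02  1.74549021e+02] [-14.7  36.3  94.4   0.   49.3 -99.3]
```

View pics/s1.png

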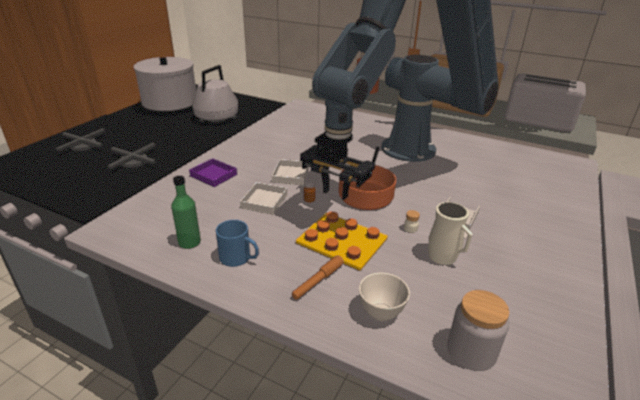

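View pics/t1.png

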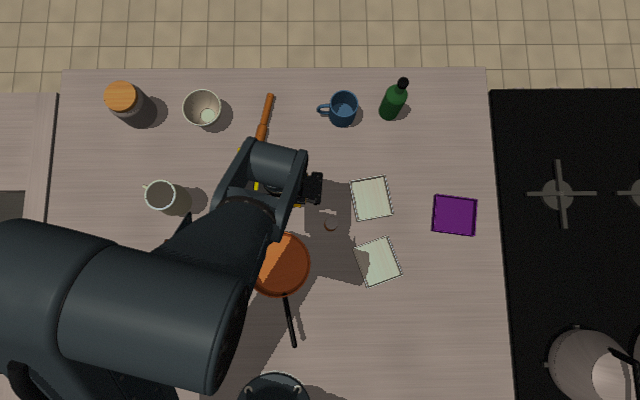

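{"method": "step_arm", "body": {
  "commands": [
    [0, 0, -3, 0, 0, 0],
    [0, 0, -6, 0, 0, 0],
    [0, 0, -8, 0, 0, 0],
    [0, 0, -8, 0, 0, 0]
  ]
}}

```text
clock: 2.6
tool_pos: [0.5792, -0.0373, 0.0191]
tcp_rot: [180.0, -0.2, 174.6]
wrist_force: [-0.9, -0.9, 0.5]
width: 0.0507
```

{"method": "step_arm", "body": {
  "commands": [
    [0, -0.3, 0, 0, 0, 0],
    [0, -0.3, 0, 0, 0, 0],
    [0, -0.3, 0, 0, 0, 0]
  ],
  "gripper": 0.2
}}

```text
clock: 2.98
tool_pos: [0.5815, -0.0421, 0.021]
tcp_rot: [-180.0, 0.1, 174.5]
wrist_force: [-0.5, 1.0, 3.3]
width: 0.0331
```

{"method": "step_arm", "body": {
  "commands": [
    [0, 0, 5, 0, 0, 0],
    [1, -7, 8, 0, 0, 5],
    [1.9, -13, 8, 0, 0, 10],
    [1.9, -19, 8, 0, 0, 15.8],
    [1.9, -23.3, 8, 0, 0, 15.8],
    [1.9, -23.3, 8, 0, 0, 15.8],
    [1.9, -23.3, 8, 0, 0, 15.8]
  ]
}}

```text
clock: 3.85
tool_pos: [0.5989, -0.2744, 0.0996]
tcp_rot: [179.9, -0.0, -169.8]
wrist_force: [-1.0, 1.2, -0.2]
width: 0.0332
```

Run:
```python
from h import *
for i in range(3):
    o=get_obs();print(o['tool_pos'],o['tcp_rot'],o['width'])
    f=snap('scene','s2.png')
```

```text
[ 0.59894995 -0.27440251  0.09955368] [ 1.79909833e+02 -4.61640115e-02 -1.69761571e+02] 0.03322917749944062
[ 0.59907337 -0.27357376  0.09953991] [ 1.79908445e+02 -5.76749316e-02 -1.69683478e+02] 0.03315342536391682
[ 0.59925856 -0.2731493   0.09958615] [ 1.79918477e+02 -5.56788244e-02 -1.69629388e+02] 0.032933420016709104
```

View pics/s2.png

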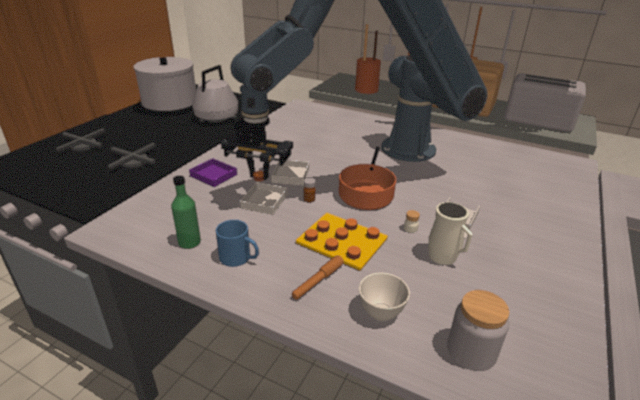

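{"method": "step_arm", "body": {
  "commands": [
    [0, -0.1, -4, 0, 0, 0],
    [0, -0.1, -7.5, 0, 0, 0],
    [0, -0.1, -8.9, 0, 0, 0],
    [0, -0.1, -8.9, 0, 0, 0],
    [0, -0.1, -8.9, 0, 0, 0]
  ]
}}

```text
clock: 4.62
tool_pos: [0.6007, -0.2762, 0.0119]
tcp_rot: [-179.9, 0.1, -169.7]
wrist_force: [-0.1, 0.3, -1.3]
width: 0.0333
```

{"method": "step_arm", "body": {
  "commands": [
    [0, 0, 0, 0, 0, 0],
    [0, 0, 0, 0, 0, 0],
    [0, 0, 3, 0, 0, 0],
    [0, 0, 8, 0, 0, 0],
    [0, 0, 10, 0, 0, 0]
  ],
  "gripper": 0.56
}}

```text
clock: 5.25
tool_pos: [0.6013, -0.2772, 0.1142]
tcp_rot: [-179.8, 0.2, -169.7]
wrist_force: [0.8, 0.8, -0.7]
width: 0.0489
```

{"method": "step_arm", "body": {
  "commands": [
    [-1.3, 6, -1, 0, 0, -5],
    [-1.3, 12, -1, 0, 0, -10],
    [-1.3, 18, -1, 0, 0, -15.8],
    [-1.3, 24, -1, 0, 0, -15.8],
    [-1.3, 29.6, -1, 0, 0, -15.8],
    [-1.3, 29.6, -1, 0, 0, -15.8],
    [-1.3, 29.6, -1, 0, 0, -15.8],
    [-1.3, 29.6, -4, 0, 0, -15.8]
  ],
  "gripper": 0.58
}}

```text
clock: 6.25
tool_pos: [0.5894, 0.0181, 0.0724]
tcp_rot: [-180.0, 0.4, 174.4]
wrist_force: [0.3, 0.1, -0.4]
width: 0.0505
```

{"method": "step_arm", "body": {
  "commands": [
    [0, 0, -3, 0, 0, 0],
    [0, 0, -5.2, 0, 0, 0],
    [0, 0, -5.2, 0, 0, 0],
    [0, 0, -5.2, 0, 0, 0]
  ]
}}

```text
clock: 6.75
tool_pos: [0.587, 0.0187, 0.0191]
tcp_rot: [-180.0, 0.0, 174.4]
wrist_force: [-0.1, -0.1, 0.5]
width: 0.0508
```

{"method": "step_arm", "body": {
  "commands": [
    [0, 0, 0, 0, 0, 0],
    [0, 0, 0, 0, 0, 0],
    [0, 0, 0, 0, 0, 0],
    [0, 0, 5, 0, 0, 0],
    [0, 0, 9, 0, 0, 0],
    [0, 0, 9, 0, 0, 0]
  ],
  "gripper": 0.2
}}

```text
clock: 7.5
tool_pos: [0.5892, 0.0199, 0.1121]
tcp_rot: [-180.0, 0.4, 174.5]
wrist_force: [0.1, -0.2, -0.3]
width: 0.033
```

```bash
python3 - <<'E'
from h import *
snap('scene','s3.png');snap('top','t3.png')
E
python3 m.py | grep tray
```

```text
tray [168 170 150] [ 33  30 170]
trayedge [62 55 47] [16 62 62]
tray 1135 ((0.5746968984603882, -0.278839111328125), (0.11285438388586044, 0.10647152364253998), 9.922386169433594)
tray 1392 ((0.3955211043357849, -0.29143577814102173), (0.11979783326387405, 0.10901526361703873), 19.194467544555664)
```

View pics/t3.png

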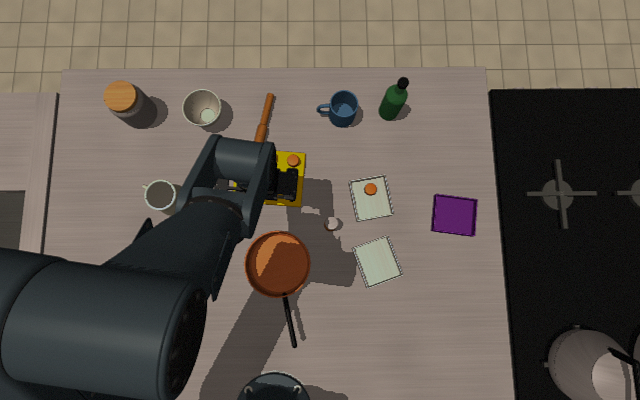

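{"method": "step_arm", "body": {
  "commands": [
    [-2.5, -4.5, 0, 0, 0, -9],
    [-5, -9, 0, 0, 0, -18],
    [-7.5, -13.5, 0, 0, 0, -27],
    [-10, -18, 0, 0, 0, -36],
    [-12.5, -22.5, 0, 0, 0, -45],
    [-15, -27, 0, 0, 0, -55],
    [-18.3, -32.9, 0, 0, 0, -64.7],
    [-18.3, -32.9, 0, 0, 0, -64.7]
  ]
}}

```text
clock: 8.65
tool_pos: [0.4017, -0.3123, 0.1074]
tcp_rot: [-180.0, -0.1, 109.4]
wrist_force: [0.2, 0.2, -0.2]
width: 0.0334
```

{"method": "step_arm", "body": {
  "commands": [
    [0, 0, -1, 0, 0, 0],
    [0, 0, -1, 0, 0, 0],
    [0, 0, -1, 0, 0, 0]
  ]
}}

```text
clock: 9.02
tool_pos: [0.4041, -0.3073, 0.0982]
tcp_rot: [-180.0, -0.1, 109.9]
wrist_force: [-0.0, -0.6, -1.7]
width: 0.0331
```

{"method": "step_arm", "body": {
  "commands": [
    [0, 0, -4, 0, 0, 0],
    [0, 0, -7.5, 0, 0, 0],
    [0, 0, -8.8, 0, 0, 0],
    [0, 0, -8.8, 0, 0, 0],
    [0, 0, -8.8, 0, 0, 0]
  ]
}}

```text
clock: 9.65
tool_pos: [0.4044, -0.3094, 0.0117]
tcp_rot: [180.0, 0.1, 109.8]
wrist_force: [1.1, 1.0, 0.1]
width: 0.0334
```

{"method": "step_arm", "body": {
  "commands": [
    [0, 0, 0, 0, 0, 0],
    [0, 0, 0, 0, 0, 0],
    [0, 0, 3, 0, 0, 0],
    [0, 0, 8, 0, 0, 0],
    [0, 0, 10, 0, 0, 0]
  ],
  "gripper": 0.56
}}

```text
clock: 10.28
tool_pos: [0.4046, -0.3101, 0.1136]
tcp_rot: [179.9, 0.3, 109.8]
wrist_force: [1.1, -0.5, -0.5]
width: 0.0486
```

{"method": "step_arm", "body": {
  "commands": [
    [2.6, 5.5, 0, 0, 0, 10],
    [5.2, 11, 0, 0, 0, 20],
    [7.8, 16.3, 0, 0, 0, 30],
    [10.4, 21.7, 0, 0, 0, 40],
    [13, 27, 0, 0, 0, 50],
    [15.6, 32.5, 0, 0, 0, 60],
    [18, 37.5, 0, 0, 0, 64.7],
    [19.1, 39.8, 0, 0, 0, 64.7]
  ],
  "gripper": 0.58
}}

```text
clock: 11.28
tool_pos: [0.5957, 0.092, 0.1113]
tcp_rot: [180.0, 0.1, 174.7]
wrist_force: [0.0, 0.2, 1.5]
width: 0.0501
```

{"method": "step_arm", "body": {
  "commands": [
    [0, 0, -2, 0, 0, 0],
    [0, 0, -4, 0, 0, 0],
    [0, 0, -7, 0, 0, 0],
    [0, 0, -9.3, 0, 0, 0],
    [0, 0, -9.3, 0, 0, 0],
    [0, 0, -9.3, 0, 0, 0]
  ]
}}

```text
clock: 12.02
tool_pos: [0.5947, 0.0889, 0.0181]
tcp_rot: [-180.0, 0.0, 174.5]
wrist_force: [-0.6, -0.8, 0.3]
width: 0.05
```

{"method": "step_arm", "body": {
  "commands": [
    [0, 0, 0, 0, 0, 0],
    [0, 0, 0, 0, 0, 0],
    [0, 0, 0, 0, 0, 0],
    [0, 0, 5, 0, 0, 0],
    [0, 0, 11, 0, 0, 0],
    [0, 0, 11, 0, 0, 0]
  ],
  "gripper": 0.2
}}

```text
clock: 12.78
tool_pos: [0.5986, 0.089, 0.1329]
tcp_rot: [180.0, 0.7, 174.5]
wrist_force: [1.3, -0.8, -1.0]
width: 0.0331
```

{"method": "step_arm", "body": {
  "commands": [
    [-3, 2.7, 0, 0, 0, -10],
    [-6, 5.4, 0, 0, 0, -20],
    [-9, 8, 0, 0, 0, -30],
    [-12, 10.7, 0, 0, 0, -40],
    [-15, 13.4, 0, 0, 0, -50],
    [-18, 16, 0, 0, 0, -60],
    [-21, 18.7, 0, 0, 0, -70],
    [-22.5, 20.1, 0, 0, 0, -80]
  ]
}}

```text
clock: 13.78
tool_pos: [0.3668, 0.2905, 0.1269]
tcp_rot: [-179.8, 0.1, 94.3]
wrist_force: [0.1, -1.5, -0.2]
width: 0.0331
```

{"method": "step_arm", "body": {
  "commands": [
    [0, 0, -3, 0, 0, -7],
    [0, 0, -3, 0, 0, -7],
    [0, 0, -3, 0, 0, -7]
  ]
}}

```text
clock: 14.15
tool_pos: [0.3697, 0.2898, 0.0977]
tcp_rot: [-180.0, 0.0, 87.6]
wrist_force: [-0.1, -0.3, 0.1]
width: 0.0329
```

Run:
```python
from h import *
o=get_obs();print(o['tool_pos'],o['joint_positions'])
snap('scene','s4.png')
```

```text
[0.36970221 0.28981011 0.09770859] [ 2.44254418e+01  3.06826901e+01  1.10499425e+02 -8.86523663e-04
  3.88609118e+01  2.68527999e+01]
```

View pics/s4.png

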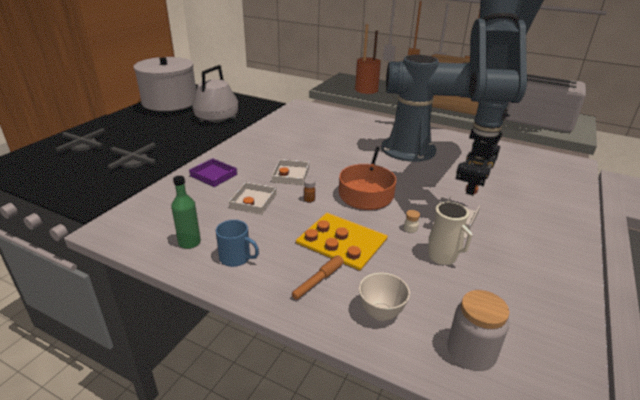

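{"method": "step_arm", "body": {
  "commands": [
    [0, 0, -4, 0, 0, 0],
    [0, 0, -7.5, 0, 0, 0],
    [0, 0, -8.7, 0, 0, 0],
    [0, 0, -8.7, 0, 0, 0],
    [0, 0, -8.7, 0, 0, 0]
  ]
}}

```text
clock: 14.82
tool_pos: [0.3705, 0.2903, 0.0118]
tcp_rot: [179.9, -0.1, 87.5]
wrist_force: [-0.1, -0.1, -0.1]
width: 0.0335
```

{"method": "step_arm", "body": {
  "commands": [
    [0, 0, 0, 0, 0, 0],
    [0, 0, 0, 0, 0, 0],
    [0, 0, 3, 0, 0, 0],
    [0, 0, 8, 0, 0, 0],
    [0, 0, 12, 0, 0, 0]
  ],
  "gripper": 0.56
}}

```text
clock: 15.45
tool_pos: [0.3697, 0.2901, 0.1326]
tcp_rot: [179.9, -0.0, 87.5]
wrist_force: [0.7, 0.3, -1.1]
width: 0.0484
```

```bash
python3 m.py | grep -E 'tray|board|round'
python3 - <<'E'
from h import *
snap('top','t4.png')
E
```

```text
board [140 129   0] [ 28 255 140]
tray [142 145 129] [ 36  28 145]
trayedge [118 107 100] [ 12  39 118]
round 100 [247.3 155.8] [0.6956 0.0749 0.035 ]
round 101 [269.8 156.8] [0.6921 0.011  0.035 ]
round 99 [292.3 159.5] [ 0.6839 -0.0532  0.035 ]
round 105 [268.4 175.2] [0.6386 0.0145 0.035 ]
round 106 [289.2 177.1] [ 0.6327 -0.0443  0.035 ]
board ((0.6406170725822449, 0.017511025071144104), (0.19417095184326172, 0.15500964224338531), 84.76842498779297)
tray 1072 ((0.590632438659668, -0.3060023784637451), (0.11170731484889984, 0.09883443266153336), 10.708171844482422)
tray 1191 ((0.39729276299476624, -0.2896214723587036), (0.11352348327636719, 0.09452593326568604), 19.2133731842041)
```

View pics/t4.png

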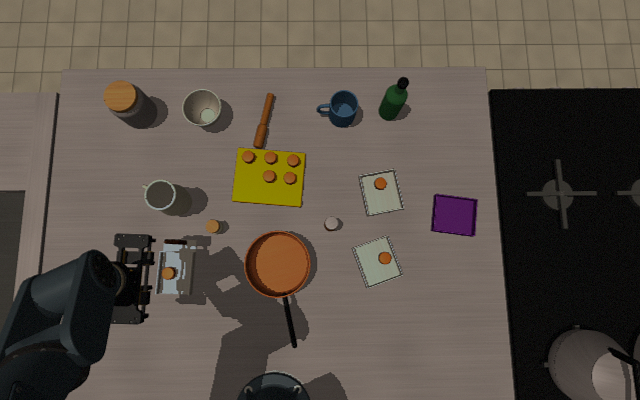

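View pics/c3.png

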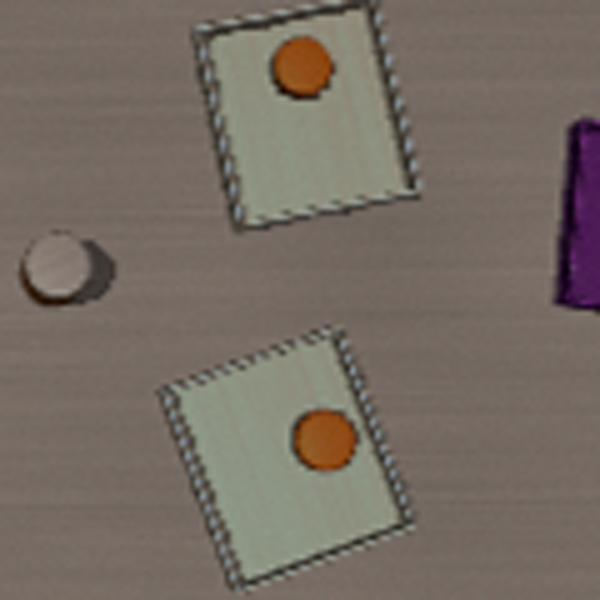

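{"method": "step_arm", "body": {
  "commands": [
    [3, -4, 0, 0, 0, 10],
    [6.3, -8, 0, 0, 0, 20],
    [9.5, -12, 0, 0, 0, 30],
    [12.7, -16, 0, 0, 0, 40],
    [16, -20.4, 0, 0, 0, 50],
    [19.4, -24.7, 0, 0, 0, 60],
    [22.8, -29, 0, 0, 0, 70],
    [26.3, -33.4, 0, 0, 0, 80]
  ],
  "gripper": 0.58
}}

```text
clock: 16.55
tool_pos: [0.6328, -0.0453, 0.1296]
tcp_rot: [180.0, -0.1, 167.8]
wrist_force: [0.9, 0.6, -0.6]
width: 0.051
```

{"method": "step_arm", "body": {
  "commands": [
    [0, 0, -3, 0, 0, 7],
    [0, 0, -5, 0, 0, 7],
    [0, 0, -5, 0, 0, 7]
  ]
}}

```text
clock: 16.92
tool_pos: [0.6304, -0.0437, 0.078]
tcp_rot: [179.9, -0.3, 174.5]
wrist_force: [0.2, 0.5, -0.6]
width: 0.0504
```

{"method": "step_arm", "body": {
  "commands": [
    [0, 0, -3, 0, 0, 0],
    [0, 0, -6, 0, 0, 0],
    [0, 0, -6.1, 0, 0, 0],
    [0, 0, -6.1, 0, 0, 0]
  ]
}}

```text
clock: 17.42
tool_pos: [0.6335, -0.044, 0.0209]
tcp_rot: [-180.0, 0.1, 174.5]
wrist_force: [-0.2, -0.1, 0.2]
width: 0.0512
```

{"method": "step_arm", "body": {
  "commands": [
    [0, 0, 0, 0, 0, 0],
    [0, 0, 0, 0, 0, 0],
    [0, 0, 0, 0, 0, 0],
    [0, 0, 5, 0, 0, 0],
    [0, 0, 9, 0, 0, 0],
    [0, 0, 9, 0, 0, 0]
  ],
  "gripper": 0.2
}}

```text
clock: 18.18
tool_pos: [0.6354, -0.0446, 0.1136]
tcp_rot: [-179.9, 0.5, 174.5]
wrist_force: [0.1, 0.2, -0.7]
width: 0.0328
```

{"method": "step_arm", "body": {
  "commands": [
    [-1.5, -5.5, 0, 0, 0, 4],
    [-3, -11, 0, 0, 0, 8],
    [-4.3, -16.7, 0, 0, 0, 12],
    [-5.6, -22, 0, 0, 0, 16.2],
    [-6.8, -26.6, -1, 0, 0, 16.2],
    [-6.8, -26.6, -1, 0, 0, 16.2],
    [-6.8, -26.6, -1, 0, 0, 16.2],
    [-6.8, -26.6, -1, 0, 0, 16.2]
  ]
}}

```text
clock: 19.18
tool_pos: [0.5647, -0.3083, 0.0993]
tcp_rot: [179.9, -0.0, -169.2]
wrist_force: [-0.3, -0.0, -0.0]
width: 0.0332
```

Run:
```python
from h import *
o=get_obs();print(o['tool_pos'],o['joint_positions'])
snap('scene','s5.png')
```

```text
[ 0.56472175 -0.30829669  0.09934007] [-3.85734640e+01  4.01809156e+01  8.49317355e+01  1.94030238e-02
  5.49693502e+01 -1.39366525e+02]
```

View pics/s5.png

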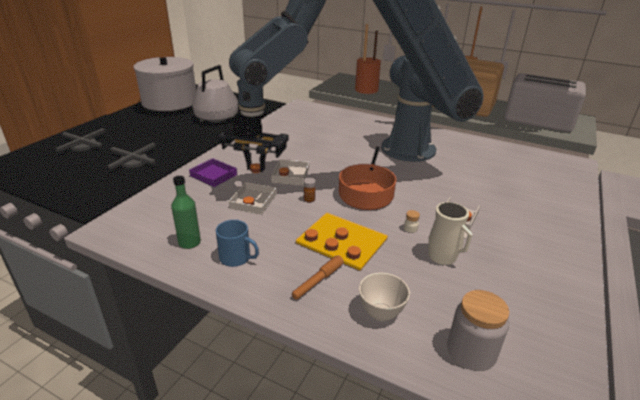

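{"method": "step_arm", "body": {
  "commands": [
    [0, 0, -4, 0, 0, 0],
    [0, 0, -7.5, 0, 0, 0],
    [0, 0, -8.8, 0, 0, 0],
    [0, 0, -8.8, 0, 0, 0],
    [0, 0, -8.8, 0, 0, 0]
  ]
}}

```text
clock: 19.85
tool_pos: [0.5658, -0.3104, 0.0131]
tcp_rot: [-179.9, 0.1, -169.3]
wrist_force: [0.8, 0.2, 0.0]
width: 0.0329
```

{"method": "step_arm", "body": {
  "commands": [
    [0, 0, 0, 0, 0, 0],
    [0, 0, 0, 0, 0, 0],
    [0, 0, 3, 0, 0, 0],
    [0, 0, 8, 0, 0, 0],
    [0, 0, 10, 0, 0, 0]
  ],
  "gripper": 0.56
}}

```text
clock: 20.48
tool_pos: [0.5662, -0.3113, 0.1154]
tcp_rot: [-179.7, 0.2, -169.3]
wrist_force: [0.5, -0.3, 0.4]
width: 0.0485
```

{"method": "step_arm", "body": {
  "commands": [
    [2.4, 5.2, 0, 0, 0, -4],
    [4.8, 10.4, 0, 0, 0, -8],
    [7.2, 15.6, 0, 0, 0, -12],
    [9.6, 20.8, 0, 0, 0, -16.2],
    [11.9, 25.8, 0, 0, 0, -16.2],
    [11.9, 25.8, 0, 0, 0, -16.2],
    [11.9, 25.8, -3, 0, 0, -16.2],
    [11.9, 25.8, -5, 0, 0, -16.2]
  ],
  "gripper": 0.58
}}

```text
clock: 21.48
tool_pos: [0.6828, -0.0528, 0.0608]
tcp_rot: [-180.0, -0.1, 174.5]
wrist_force: [0.7, -0.1, 1.0]
width: 0.0499
```

{"method": "step_arm", "body": {
  "commands": [
    [0, 0, -3, 0, 0, 0],
    [0, 0, -4.3, 0, 0, 0],
    [0, 0, -4.3, 0, 0, 0],
    [0, 0, -4.3, 0, 0, 0]
  ]
}}

```text
clock: 21.98
tool_pos: [0.6843, -0.0525, 0.0197]
tcp_rot: [-180.0, 0.1, 174.5]
wrist_force: [0.5, 0.4, 0.2]
width: 0.0505
```

{"method": "step_arm", "body": {
  "commands": [
    [0, 0, 0, 0, 0, 0],
    [0, 0, 0, 0, 0, 0],
    [0, 0, 0, 0, 0, 0],
    [0, 0, 5, 0, 0, 0],
    [0, 0, 9, 0, 0, 0],
    [0, 0, 9, 0, 0, 0]
  ],
  "gripper": 0.2
}}

```text
clock: 22.72
tool_pos: [0.6866, -0.0525, 0.1131]
tcp_rot: [-179.9, 0.5, 174.5]
wrist_force: [-0.1, 0.9, -0.2]
width: 0.0331
```

```bash
python3 m.py | grep -E 'tray|board|round'
```

```text
board [34 41 41] [90 44 41]
tray [176 181 161] [ 38  28 181]
trayedge [138 125 117] [ 11  39 138]
board ((0.6088017225265503, -0.042062707245349884), (0.07129018753767014, 0.10248833894729614), 83.24764251708984)
tray 985 ((0.5894789695739746, -0.3067532479763031), (0.11492885649204254, 0.10040244460105896), 10.254962921142578)
tray 1110 ((0.39535537362098694, -0.29128754138946533), (0.11969280987977982, 0.10818298161029816), 18.18569564819336)
```

View pics/c3.png

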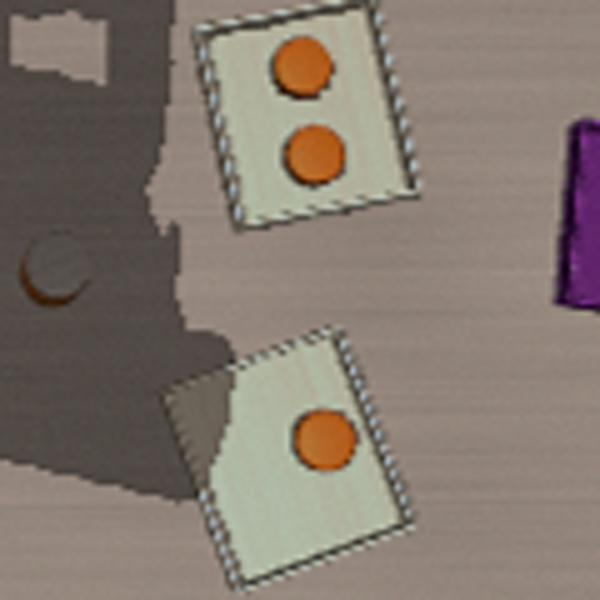

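{"method": "step_arm", "body": {
  "commands": [
    [-4.5, -3.3, 0, 0, 0, -9],
    [-9, -6.6, 0, 0, 0, -18],
    [-13.5, -10, 0, 0, 0, -27],
    [-18, -13.3, 0, 0, 0, -36],
    [-22.5, -16.6, 0, 0, 0, -45],
    [-26, -19.2, 0, 0, 0, -55],
    [-29.4, -21.7, 0, 0, 0, -64.7],
    [-29.4, -21.7, -1, 0, 0, -64.7]
  ]
}}

```text
clock: 23.78
tool_pos: [0.3875, -0.2698, 0.0979]
tcp_rot: [-179.9, -0.1, 109.5]
wrist_force: [0.5, 0.6, -0.4]
width: 0.0331
```

{"method": "step_arm", "body": {
  "commands": [
    [0, 0, 0, 0, 0, 0],
    [0, 0, 0, 0, 0, 0],
    [0, 0, 0, 0, 0, 0]
  ]
}}

```text
clock: 24.15
tool_pos: [0.3905, -0.2684, 0.0987]
tcp_rot: [180.0, 0.0, 109.9]
wrist_force: [-0.0, 0.4, 0.0]
width: 0.033
```

{"method": "step_arm", "body": {
  "commands": [
    [0, 0, -4, 0, 0, 0],
    [0, 0, -7.5, 0, 0, 0],
    [0, 0, -8.8, 0, 0, 0],
    [0, 0, -8.8, 0, 0, 0],
    [0, 0, -8.8, 0, 0, 0]
  ]
}}

```text
clock: 24.78
tool_pos: [0.3903, -0.2694, 0.0116]
tcp_rot: [180.0, 0.1, 109.8]
wrist_force: [-0.8, -0.4, 0.0]
width: 0.0335
```

{"method": "step_arm", "body": {
  "commands": [
    [0, 0, 0, 0, 0, 0],
    [0, 0, 0, 0, 0, 0],
    [0, 0, 3, 0, 0, 0],
    [0, 0, 8, 0, 0, 0],
    [0, 0, 10, 0, 0, 0]
  ],
  "gripper": 0.56
}}

```text
clock: 25.4
tool_pos: [0.3905, -0.2699, 0.1134]
tcp_rot: [179.9, 0.2, 109.8]
wrist_force: [0.1, -0.2, -0.9]
width: 0.0489
```

{"method": "step_arm", "body": {
  "commands": [
    [3.5, 4, 0, 0, 0, 9],
    [7, 8, 0, 0, 0, 18],
    [10.5, 12, 0, 0, 0, 27],
    [14, 16, 0, 0, 0, 36],
    [17.7, 20.2, 0, 0, 0, 45],
    [21.3, 24.3, 0, 0, 0, 55],
    [24.8, 28.3, 0, 0, 0, 64.7],
    [24.8, 28.3, -2, 0, 0, 64.7]
  ],
  "gripper": 0.58
}}

```text
clock: 26.4
tool_pos: [0.6419, 0.0171, 0.0927]
tcp_rot: [180.0, 0.5, 174.8]
wrist_force: [-1.5, -0.9, -0.8]
width: 0.0506
```

{"method": "step_arm", "body": {
  "commands": [
    [0, 0, -1, 0, 0, 0],
    [0, 0, -3, 0, 0, 0],
    [0, 0, -5, 0, 0, 0],
    [0, 0, -7.2, 0, 0, 0],
    [0, 0, -7.2, 0, 0, 0],
    [0, 0, -7.2, 0, 0, 0]
  ]
}}

```text
clock: 27.15
tool_pos: [0.6372, 0.0136, 0.0181]
tcp_rot: [180.0, -0.1, 174.4]
wrist_force: [-0.2, -0.8, -0.3]
width: 0.0505
```

{"method": "step_arm", "body": {
  "commands": [
    [0, 0, 0, 0, 0, 0],
    [0, 0, 0, 0, 0, 0],
    [0, 0, 0, 0, 0, 0],
    [0, 0, 5, 0, 0, 0],
    [0, 0, 11, 0, 0, 0],
    [0, 0, 11, 0, 0, 0]
  ],
  "gripper": 0.2
}}

```text
clock: 27.9
tool_pos: [0.6418, 0.0135, 0.1344]
tcp_rot: [-180.0, 0.7, 174.5]
wrist_force: [0.1, 0.4, 0.5]
width: 0.0332
```

```bash
python3 m.py | grep -E 'tray|board|round'
python3 - <<'E'
from h import *
snap('top','t5.png')
E
```

```text
board [20 27 26] [86 66 27]
tray [169 173 153] [ 36  29 173]
trayedge [145 130 121] [ 11  42 145]
round 135 [306.7 151. ] [ 0.7084 -0.0944  0.035 ]
round 64 [232.8 155.7] [0.6963 0.1163 0.035 ]
round 86 [307.6 193.1] [ 0.5864 -0.0961  0.035 ]
round 255 [271.5 208.2] [0.5446 0.005  0.035 ]
board ((0.5899659991264343, -0.000525742769241333), (0.08903893083333969, 0.05795295163989067), 85.3226318359375)
tray 986 ((0.5894789695739746, -0.3067532479763031), (0.11492885649204254, 0.10040244460105896), 10.254962921142578)
tray 1114 ((0.3953150510787964, -0.29102012515068054), (0.11996586620807648, 0.10781766474246979), 19.376007080078125)
```

View pics/t5.png

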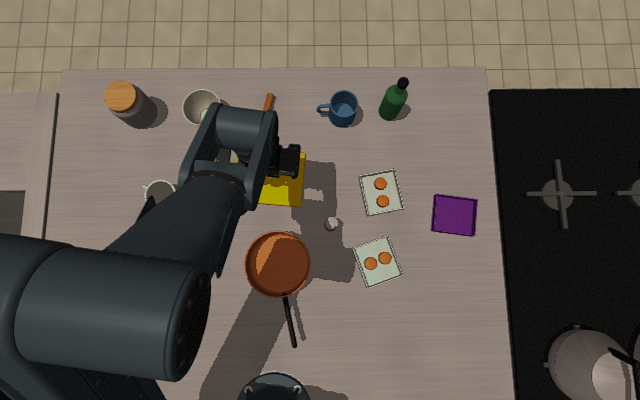

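{"method": "step_arm", "body": {
  "commands": [
    [-3.4, 2.9, 0, 0, 0, -10],
    [-6.8, 5.8, 0, 0, 0, -20],
    [-10.2, 8.8, 0, 0, 0, -30],
    [-13.6, 11.7, 0, 0, 0, -40],
    [-17, 14.6, 0, 0, 0, -50],
    [-20.4, 17.6, 0, 0, 0, -60],
    [-23.8, 20.5, 0, 0, 0, -70],
    [-27, 23.4, 0, 0, 0, -80]
  ]
}}

```text
clock: 29.0
tool_pos: [0.3649, 0.2482, 0.1273]
tcp_rot: [-179.8, 0.1, 94.1]
wrist_force: [1.0, 0.9, -0.2]
width: 0.0331
```

{"method": "step_arm", "body": {
  "commands": [
    [0, 0, -3, 0, 0, -7],
    [0, 0, -3, 0, 0, -7],
    [0, 0, -3, 0, 0, -7],
    [0, 0, -3, 0, 0, -7]
  ]
}}

```text
clock: 29.5
tool_pos: [0.3684, 0.2478, 0.0991]
tcp_rot: [180.0, -0.0, 87.5]
wrist_force: [0.2, -0.1, -0.5]
width: 0.0333
```

{"method": "step_arm", "body": {
  "commands": [
    [0, 0, -4, 0, 0, 0],
    [0, 0, -7.5, 0, 0, 0],
    [0, 0, -8.8, 0, 0, 0],
    [0, 0, -8.8, 0, 0, 0],
    [0, 0, -8.8, 0, 0, 0]
  ]
}}

```text
clock: 30.12
tool_pos: [0.3684, 0.2482, 0.0117]
tcp_rot: [179.9, -0.0, 87.5]
wrist_force: [-0.2, -0.3, 0.1]
width: 0.0333
```

{"method": "step_arm", "body": {
  "commands": [
    [0, 0, 0, 0, 0, 0],
    [0, 0, 0, 0, 0, 0],
    [0, 0, 3, 0, 0, 0],
    [0, 0, 8, 0, 0, 0],
    [0, 0, 13, 0, 0, 0],
    [0, 0, 17, 0, 0, 0]
  ],
  "gripper": 0.56
}}

```text
clock: 30.88
tool_pos: [0.3677, 0.2481, 0.1831]
tcp_rot: [179.9, -0.0, 87.5]
wrist_force: [0.2, -0.2, -0.2]
width: 0.0489
```

```bash
sed -i "s/crop(140,225,240,325,'c4.png')/crop(140,225,240,325,'c5.png')/" m.py; python3 m2.py | grep -vE '^(r|tray|board|counter|scoop) \['
python3 - <<'E'
from h import *
snap('top','t6.png')
snap('scene','s6.png')
E
```

```text
trayedge [122 109 103] [  9  40 122]
--
round 101 [247.3 155.9] [0.6955 0.075  0.035 ]
round 101 [269.8 156.8] [0.6921 0.011  0.035 ]
board ((0.6398879289627075, 0.01637738198041916), (0.1962525099515915, 0.15406595170497894), 84.62454986572266)
tray 936 ((0.59098219871521, -0.3080238103866577), (0.11171692609786987, 0.09471756964921951), 10.653590202331543)
tray 1058 ((0.3973275125026703, -0.2896093428134918), (0.11359703540802002, 0.09452593326568604), 19.21337127685547)
front [0.3130492  0.27048942 0.027     ] back [0.4279399  0.26515502 0.027     ] len 0.11501447042083317 baseback [0.46170697 0.26617861 0.003     ] griptop [0.45375029 0.2663556  0.072     ]
yaw 177.34165315421455
origin [0.38747626 0.26703375] from base [0.38678768 0.26965712] grip [0.45440416 0.26392628]
pan ((0.3934761881828308, -0.014009224250912666), 0.0881127119064331) ((0.3938847780227661, -0.014255809597671032), (0.1745026856660843, 0.17498157918453217), 147.11875915527344)
salt [[0.49518347 0.16214837 0.055     ]]
spice [[ 0.49741758 -0.15999942  0.07      ]]
jug [[0.5669654  0.27045782 0.146     ]]
```

View pics/t6.png

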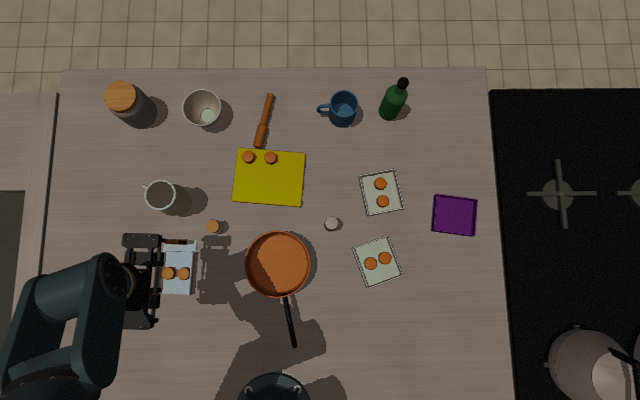

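View pics/c5.png

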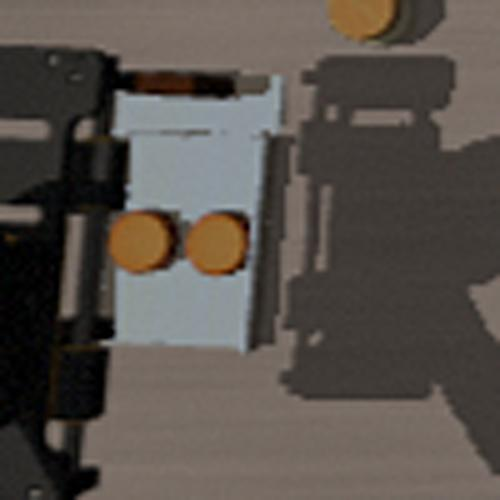

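{"method": "step_arm", "body": {
  "commands": [
    [2, 0.4, 0, 0, 0, 10],
    [4, 0.8, 0, 0, 0, 20],
    [6, 1.2, 0, 0, 0, 30],
    [8.6, 1.7, 0, 0, 0, 40],
    [8.6, 1.7, 0, 0, 0, 50],
    [8.6, 1.7, 0, 0, 0, 60],
    [8.6, 1.7, 0, 0, 0, 70],
    [8.6, 1.7, 0, 0, 0, 80]
  ],
  "gripper": 1.0
}}

```text
clock: 32.02
tool_pos: [0.4524, 0.2645, 0.1789]
tcp_rot: [-179.9, -0.2, 167.8]
wrist_force: [-0.2, -0.7, 0.0]
width: 0.0869
```

{"method": "step_arm", "body": {
  "commands": [
    [0, 0, -3, 0, 0, 10],
    [0, 0, -6, 0, 0, 10],
    [0, 0, -8, 0, 0, 10],
    [0, 0, -8, 0, 0, 10],
    [0, 0, -8, 0, 0, 10]
  ]
}}

```text
clock: 32.65
tool_pos: [0.4535, 0.265, 0.1005]
tcp_rot: [-180.0, -0.0, 177.5]
wrist_force: [-0.2, 0.4, -0.4]
width: 0.087
```

Run:
```python
from h import *
o=get_obs();print(o['tool_pos'],o['tcp_rot'],o['joint_positions'])
snap('scene','s7.png')
```

```text
[0.45351168 0.26495056 0.10049131] [-1.79984096e+02 -4.21797110e-02  1.77493725e+02] [ 1.80938098e+01  3.32095934e+01  1.02545466e+02 -6.62432223e-05
  4.42900186e+01 -6.93998738e+01]
```

View pics/s7.png

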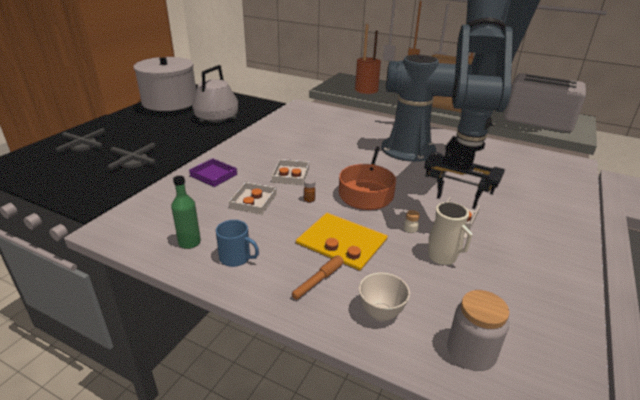

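{"method": "step_arm", "body": {
  "commands": [
    [0, 0, -2, 0, 0, 0],
    [0, 0, -4, 0, 0, 0],
    [0, 0, -5.5, 0, 0, 0],
    [0, 0, -6.5, 0, 0, 0],
    [0, 0, -6.5, 0, 0, 0],
    [0, 0, -6.5, 0, 0, 0]
  ]
}}

```text
clock: 33.45
tool_pos: [0.4541, 0.2651, 0.0361]
tcp_rot: [180.0, 0.0, 177.5]
wrist_force: [-0.8, -0.2, 0.1]
width: 0.087
```

{"method": "step_arm", "body": {
  "commands": [
    [0, 0, 0, 0, 0, 0],
    [0, 0, 0, 0, 0, 0],
    [0, 0, 0, 0, 0, 0],
    [0, 0, 0, 0, 0, 0],
    [0, 0, 0, 0, 0, 0]
  ],
  "gripper": 0.3
}}

```text
clock: 34.08
tool_pos: [0.4537, 0.265, 0.0358]
tcp_rot: [180.0, 0.0, 177.5]
wrist_force: [-0.1, -0.2, 0.3]
width: 0.0451
```

{"method": "step_arm", "body": {
  "commands": [
    [0, 0, 0, 0, 0, 0],
    [0, 0, 0, 0, 0, 0],
    [0, 0, 0, 0, 0, 0]
  ]
}}

```text
clock: 34.45
tool_pos: [0.4537, 0.2651, 0.0358]
tcp_rot: [180.0, 0.0, 177.5]
wrist_force: [0.3, -0.3, -0.2]
width: 0.0396
```

{"method": "step_arm", "body": {
  "commands": [
    [-0.4, 0, 0, 0, 0, 0],
    [-1, 0, 0, 0, 0, 0],
    [-2, 0, 0, 0, 0, 0],
    [-3, 0, 0, 0, 0, 0],
    [-4, 0, 0, 0, 0, 0],
    [-5, 0, 0, 0, 0, 0],
    [-5.6, 0, 0, 0, 0, 0],
    [-6, 0, 0, 0, 0, 0]
  ]
}}

```text
clock: 35.45
tool_pos: [0.3932, 0.265, 0.0357]
tcp_rot: [-180.0, -0.0, 177.5]
wrist_force: [0.3, -0.9, -2.2]
width: 0.0398
```

Run:
```python
from h import *
o=get_obs();print(o['tool_pos'],o['tcp_rot'],o['width'],o['wrist_force'])
f=snap('scene','s8.png')
I=f['image'][170:270,390:510]
cv2.imwrite('pics/s8c.png',cv2.cvtColor(cv2.resize(I,None,fx=5,fy=5,interpolation=cv2.INTER_CUBIC),cv2.COLOR_RGB2BGR))
```

```text
[0.39323514 0.26502108 0.0357426 ] [-1.79996196e+02 -8.76800088e-03  1.77499763e+02] 0.03977911330252071 [ 0.34386546 -0.88878118 -2.23939588]
```

View pics/s8c.png

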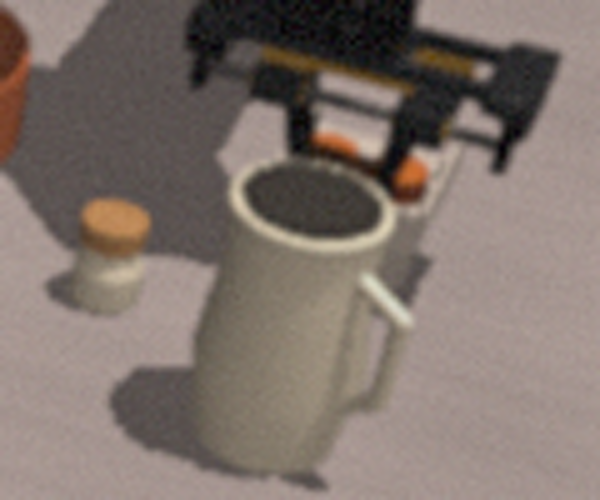

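{"method": "step_arm", "body": {
  "commands": [
    [0, 0, 0, 0, 0, 0],
    [0, 0, 0, 0, 0, 0],
    [0, 0, 0, 0, 0, 0],
    [0, 0, 0, 0, 0, 0],
    [0, 0, 3, 0, 0, 0],
    [0, 0, 7, 0, 0, 0],
    [0, 0, 11, 0, 0, 0]
  ],
  "gripper": 0.8
}}

```text
clock: 36.38
tool_pos: [0.3934, 0.2648, 0.1467]
tcp_rot: [-180.0, -0.0, 177.5]
wrist_force: [0.1, 0.4, 0.5]
width: 0.0695
```

{"method": "step_arm", "body": {
  "commands": [
    [0, 0, 1, 0, 0, 10],
    [0, 0, 1, 0, 0, 20],
    [0, 0, 1, 0, 0, 30],
    [0, 0, 1, 0, 0, 40],
    [0, 0, 1, 0, 0, 50],
    [0, 0, 1, 0, 0, 60],
    [0, 0, 1, 0, 0, 70],
    [0, 0, 1, 0, 0, 80]
  ],
  "gripper": 0.4
}}

```text
clock: 37.38
tool_pos: [0.3934, 0.2649, 0.1557]
tcp_rot: [180.0, -0.0, -102.2]
wrist_force: [0.3, 0.5, 0.7]
width: 0.0351
```

{"method": "step_arm", "body": {
  "commands": [
    [0, 0, 0, 0, 0, 10],
    [0, 0, 0, 0, 0, 10],
    [0, 0, 0, 0, 0, 10],
    [0, 0, 0, 0, 0, 10]
  ]
}}

```text
clock: 37.88
tool_pos: [0.3936, 0.265, 0.1558]
tcp_rot: [180.0, -0.0, -92.6]
wrist_force: [-0.0, -0.1, 0.3]
width: 0.0353
```

Run:
```python
from h import *
o=get_obs();print(o['tool_pos'],o['tcp_rot'],o['width'],o['joint_positions'])
f=snap('top','t8.png')
I=f['image'][210:330,110:230]
cv2.imwrite('pics/t8c.png',cv2.cvtColor(cv2.resize(I,None,fx=5,fy=5,interpolation=cv2.INTER_CUBIC),cv2.COLOR_RGB2BGR))
```

```text
[0.39362938 0.26497984 0.15575   ] [ 1.79996707e+02 -6.94511039e-04 -9.25861178e+01] 0.03526463923862449 [ 2.04185281e+01  2.47858505e+01  1.07195682e+02  8.70967818e-04
  4.80217698e+01 -1.56995937e+02]
```

View pics/t8c.png

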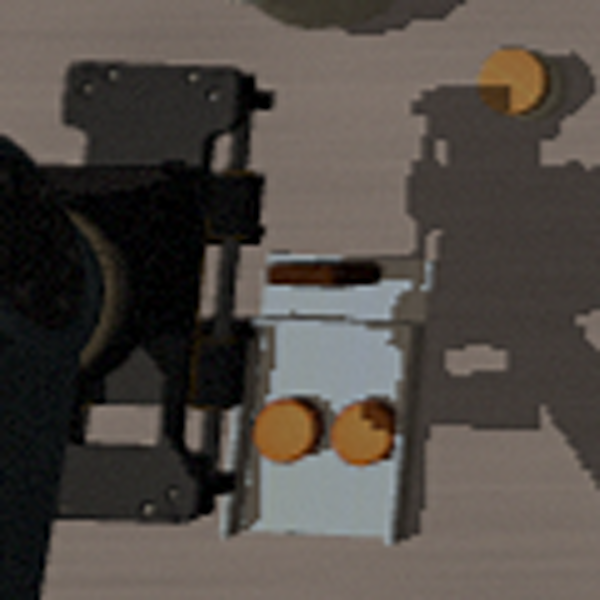

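{"method": "step_arm", "body": {
  "commands": [
    [0, 0, -3, 0, 0, 0],
    [0, 0, -6, 0, 0, 0],
    [0, 0, -9, 0, 0, 0],
    [0, 0, -11, 0, 0, 0],
    [0, 0, -11.9, 0, 0, 0],
    [0, 0, -11.9, 0, 0, 0],
    [0, 0, -11.9, 0, 0, 0]
  ]
}}

```text
clock: 38.8
tool_pos: [0.3942, 0.2652, 0.0374]
tcp_rot: [-179.9, 0.0, -92.5]
wrist_force: [-0.4, 0.1, -0.2]
width: 0.0346
```

{"method": "step_arm", "body": {
  "commands": [
    [0, 0, 0, 0, 0, 0],
    [0, 0, 0, 0, 0, 0],
    [0, 0, 0, 0, 0, 0],
    [0, 0, 0, 0, 0, 0]
  ],
  "gripper": 0.0
}}

```text
clock: 39.3
tool_pos: [0.3939, 0.2651, 0.037]
tcp_rot: [-180.0, 0.0, -92.5]
wrist_force: [-0.3, 0.2, 2.8]
width: 0.0116
```

{"method": "step_arm", "body": {
  "commands": [
    [0, 0, 0.3, 0, 0, 0],
    [0, 0, 0.8, 0, 1, 0],
    [0, 0, 1.6, 0, 2, 0],
    [0, 0, 2.6, 0, 3, 0],
    [0, 0, 3.6, 0, 4, 0],
    [0, 0, 4.4, 0, 5, 0],
    [0, 0, 4.8, 0, 6, 0],
    [0, 0, 5, 0, 6, 0]
  ]
}}

```text
clock: 40.3
tool_pos: [0.3942, 0.265, 0.0869]
tcp_rot: [174.0, -0.2, -92.5]
wrist_force: [0.0, 0.1, -2.6]
width: 0.0116
```

Run:
```python
from h import *
o=get_obs();print(o['tool_pos'],o['tcp_rot'],o['width'],o['wrist_force'],o['moment'])
for n in('top','scene'):
    f=snap(n,n+'9.png')
    I=f['image'][210:330,110:230] if n=='top' else f['image'][150:270,390:510]
    cv2.imwrite('pics/%s9c.png'%n,cv2.cvtColor(cv2.resize(I,None,fx=5,fy=5,interpolation=cv2.INTER_CUBIC),cv2.COLOR_RGB2BGR))
```

```text
[0.39424686 0.26500876 0.08685679] [174.03413172  -0.24776758 -92.51283423] 0.011576515396975625 [ 5.23111836e-04  7.12907825e-02 -2.55203122e+00] [ 0.02693558 -0.18506608  0.0062477 ]
```

View pics/top9c.png

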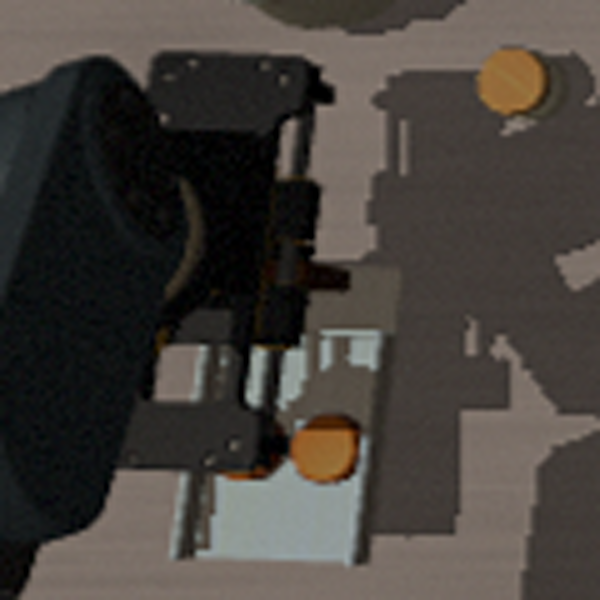

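View pics/scene9c.png

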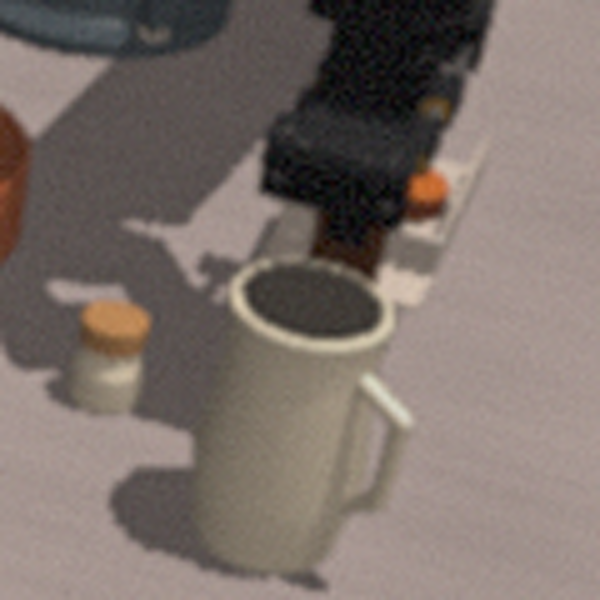

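{"method": "step_arm", "body": {
  "commands": [
    [0, 0, 0.6, 0, 0, 0],
    [0, 0, 1.6, 0, 0, 0],
    [0, -0.5, 3, 0, 0, -2],
    [0, -1.5, 4.5, 0, 0, -5],
    [0, -3, 6, 0, 0, -10],
    [0, -5, 7, 0, 0, -15],
    [0, -7.5, 7.5, 0, 0, -20],
    [0, -10, 7.5, 0, 0, -26]
  ]
}}

```text
clock: 41.4
tool_pos: [0.3939, 0.1637, 0.1632]
tcp_rot: [174.1, -0.2, -118.8]
wrist_force: [0.4, 0.1, -1.8]
width: 0.0119
```

{"method": "step_arm", "body": {
  "commands": [
    [0, -2.8, 0, 0, 0, -6],
    [0, -5.6, 0, 0, 0, -12],
    [0, -8.4, 0, 0, 0, -18],
    [0, -11.2, 0, 0, 0, -24],
    [0, -14, 0, 0, 0, -30],
    [0, -16.8, 0, 0, 0, -36],
    [0, -19.6, 0, 0, 0, -42],
    [0, -22.4, 0, 0, 0, -48]
  ]
}}

```text
clock: 42.4
tool_pos: [0.3932, -0.0604, 0.1627]
tcp_rot: [174.0, -0.2, -166.8]
wrist_force: [-0.7, 0.1, -4.0]
width: 0.0118
```

{"method": "step_arm", "body": {
  "commands": [
    [0, -2.8, 0, 0, 0, -5],
    [0, -5.4, 0, 0, 0, -9],
    [0, -7.8, 0, 0, 0, -12],
    [0, -9.8, 0, 0, 0, -13.5],
    [0, -11.4, 0, 0, 0, -13.5],
    [0, -12.4, 0, 0, 0, -13.5],
    [0, -12.8, 0, 0, 0, -13.5],
    [0, -12.8, 0, 0, 0, -13.5]
  ]
}}

```text
clock: 43.4
tool_pos: [0.3935, -0.1867, 0.1618]
tcp_rot: [174.0, -0.3, -180.0]
wrist_force: [-0.1, 0.1, -2.8]
width: 0.0115
```

```bash
python3 m2.py | grep -E '^pan'
python3 - <<'E'
from h import *
o=get_obs();print(o['tool_pos'],o['tcp_rot'],o['width'],o['wrist_force'],o['joint_positions'].round(1))
snap('top','t10.png');snap('scene','s10.png')
E
```

```text
pan ((0.39331936836242676, -0.014204319566488266), 0.0879175141453743) ((0.3936787247657776, -0.013874109834432602), (0.17308786511421204, 0.17475266754627228), 105.52430725097656)
[ 0.39343012 -0.18638963  0.16168644] [ 173.96054366   -0.2962829  -179.97995286] 0.011699958945799583 [ 0.58793247 -0.3922613  -3.01649112] [ -43.2   22.9  110.1    5.4   51.5 -136.7]
```

View pics/t10.png

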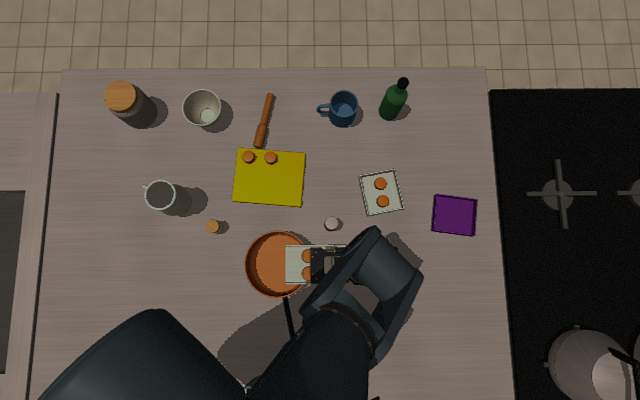

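View pics/s10.png

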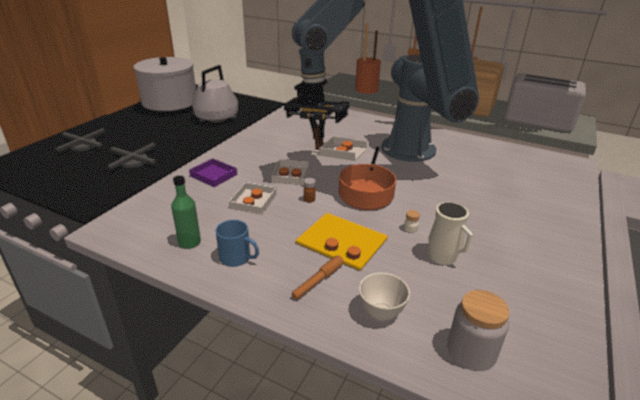

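{"method": "step_arm", "body": {
  "commands": [
    [0, 0, 0, -4, 0, 0],
    [0, 0.3, 0, -9, 0, 0],
    [0, 0.8, 0, -14, 0, 0],
    [0, 1.3, 0.2, -20, 0, 0],
    [0, 2, 0.4, -26, 0, 0],
    [0, 2.9, 0.7, -31, 0, 0],
    [0, 3.7, 1, -36, 0, 0],
    [0, 4.5, 1.2, -41, 0, 0]
  ]
}}

```text
clock: 44.55
tool_pos: [0.3936, -0.1411, 0.174]
tcp_rot: [-144.9, -0.1, 179.8]
wrist_force: [-0.4, -0.7, -2.4]
width: 0.0114
```

{"method": "step_arm", "body": {
  "commands": [
    [0, 1, 0.4, -5, 0, 0],
    [0, 2.1, 0.8, -10, 0, 0],
    [0, 3.2, 1.2, -15, 0, 0],
    [0, 3.2, 1.2, -15, 0, 0],
    [0, 3.2, 1.2, -15, 0, 0],
    [0, 3.2, 1.2, -15, 0, 0]
  ]
}}

```text
clock: 45.3
tool_pos: [0.3936, -0.1105, 0.1861]
tcp_rot: [-130.0, -0.1, 179.7]
wrist_force: [-0.2, 1.2, -1.6]
width: 0.0117
```

Run:
```python
from h import *
o=get_obs();print(o['tool_pos'],o['tcp_rot'],o['width'],o['wrist_force'],o['joint_positions'].round(1))
snap('top','t11.png');snap('scene','s11.png')
```

```text
[ 0.39364327 -0.11052816  0.18605368] [-1.30039692e+02 -9.33570769e-02  1.79700848e+02] 0.011724933754986422 [-0.17762343  1.19587888 -1.60088051] [  1.8  30.9 119.1 -65.6  57.1 -36.6]
```

View pics/t11.png

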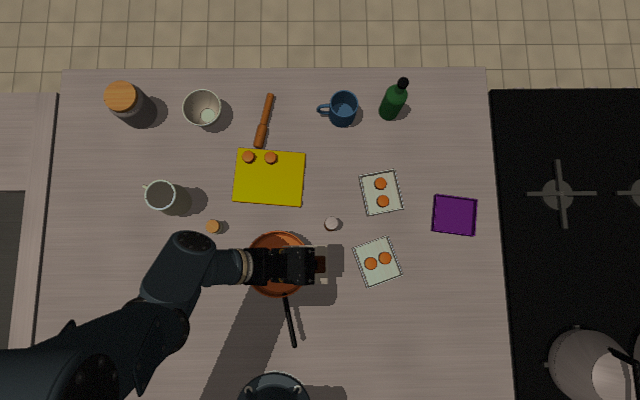

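View pics/s11.png

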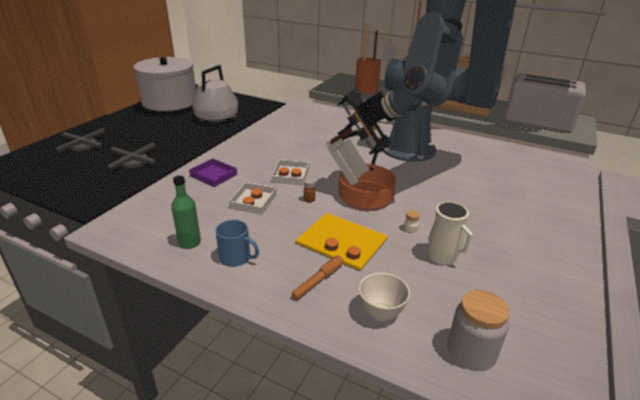

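{"method": "step_arm", "body": {
  "commands": [
    [0, -1, -0.4, 5, 0, 0],
    [0, -2.1, -0.8, 10, 0, 0],
    [0, -3.2, -1.2, 15, 0, 0],
    [0, -4.8, -1.5, 23, 0, 0],
    [0, -5.9, -1.9, 31, 0, 0],
    [0, -6.9, -2, 39, 0, 0],
    [0, -7.4, -2, 46, 0, 0],
    [0, -7.7, -2, 50, 0, 0]
  ]
}}

```text
clock: 46.4
tool_pos: [0.3932, -0.1883, 0.1665]
tcp_rot: [179.8, -0.2, 179.9]
wrist_force: [-0.6, 1.2, -3.1]
width: 0.0117
```

{"method": "step_arm", "body": {
  "commands": [
    [0, -1.5, 0, 0, 0, 0],
    [0, -3, 0, 0, 0, 0],
    [0, -5, 0, 0, 0, 0],
    [0, -5, 0, 0, 0, 0]
  ]
}}

```text
clock: 46.9
tool_pos: [0.3943, -0.2385, 0.1658]
tcp_rot: [-179.9, -0.2, 179.9]
wrist_force: [0.0, 1.0, -2.0]
width: 0.0119
```

Run:
```python
from h import *
o=get_obs();print(o['tool_pos'],o['tcp_rot'],o['width'],o['wrist_force'],o['joint_positions'].round(1))
f=snap('top','t12.png');g=snap('scene','s12.png')
I=np.hstack([f['image'][220:310,230:410],g['image'][120:210,260:440]])
cv2.imwrite('pics/12c.png',cv2.cvtColor(cv2.resize(I,None,fx=2.2,fy=2.2,interpolation=cv2.INTER_CUBIC),cv2.COLOR_RGB2BGR))
```

```text
[ 0.39427204 -0.23851443  0.16579513] [-179.90124616   -0.21768783  179.93191044] 0.01191517063786447 [ 0.03687572  0.97918216 -1.99543016] [ -45.    22.9  108.4   -0.3   48.7 -134.7]
```

View pics/12c.png

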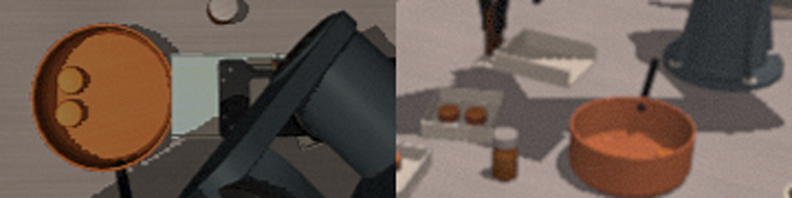

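{"method": "step_arm", "body": {
  "commands": [
    [0, 2, 0, 0, 0, 0],
    [0, 6, 0, 0, 0, 0],
    [0, 10.5, 0, 0, 0, 5],
    [0, 15, 0, 0, 0, 12],
    [0, 19.5, 0, 0, 0, 20],
    [0, 24, 0, 0, 0, 28],
    [0, 28.5, 0, 0, 0, 36],
    [0, 33, 0, 0, 0, 44]
  ]
}}

```text
clock: 48.0
tool_pos: [0.3917, 0.0958, 0.1658]
tcp_rot: [179.9, -0.3, -135.7]
wrist_force: [1.2, -0.5, -1.6]
width: 0.0116
```

{"method": "step_arm", "body": {
  "commands": [
    [0, 4.5, 0, 0, 0, 8],
    [0, 9, 0, 0, 0, 16],
    [0, 13, 0, 0, 0, 24],
    [0, 16, 0, 0, 0, 32],
    [0, 17.3, 0, 0, 0, 40],
    [0, 17.3, 0, 0, 0, 43.5],
    [0, 17.3, 0, 0, 0, 43.5],
    [0, 17.3, 0, 0, 0, 43.5]
  ]
}}

```text
clock: 49.0
tool_pos: [0.3925, 0.2662, 0.1657]
tcp_rot: [180.0, -0.3, -92.5]
wrist_force: [-0.1, 0.6, -2.2]
width: 0.012
```

{"method": "step_arm", "body": {
  "commands": [
    [0, 0, -2, 0, 0, 0],
    [0, 0, -5, 0, 0, 0],
    [0, 0, -8, 0, 0, 0],
    [0, 0, -10, 0, 0, 0],
    [0, 0, -11, 0, 0, 0],
    [0, 0, -11.5, 0, 0, 0],
    [0, 0, -11.5, 0, 0, 0],
    [0, 0, -11.5, 0, 0, 0]
  ]
}}

```text
clock: 50.0
tool_pos: [0.3941, 0.2662, 0.0514]
tcp_rot: [-179.9, -0.2, -92.5]
wrist_force: [-0.1, 0.0, -1.8]
width: 0.012
```

Run:
```python
from h import *
o=get_obs();print(o['tool_pos'],o['tcp_rot'],o['width'],o['wrist_force'],o['joint_positions'].round(1))
f=snap('top','t13.png');g=snap('scene','s13.png')
I=np.hstack([f['image'][220:310,130:310],g['image'][150:240,390:570]])
cv2.imwrite('pics/13c.png',cv2.cvtColor(cv2.resize(I,None,fx=2.2,fy=2.2,interpolation=cv2.INTER_CUBIC),cv2.COLOR_RGB2BGR))
```

```text
[0.39414621 0.26619153 0.05137888] [-179.91918192   -0.22853848  -92.52997324] 0.011977799423123494 [-0.07446484  0.03725977 -1.78665321] [  20.7   36.3  111.1   -0.4   32.6 -156.4]
```

View pics/13c.png

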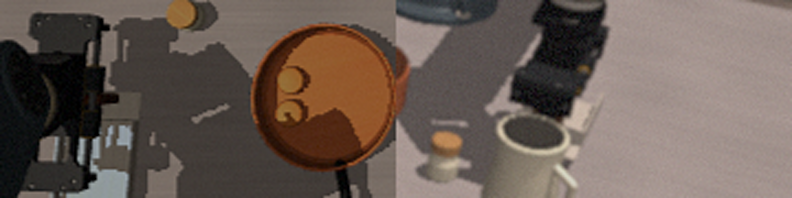

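Lower the last 14 mm gently and feel for contact.

{"method": "step_arm", "body": {
  "commands": [
    [0, 0, -0.4, 0, 0, 0],
    [0, 0, -0.8, 0, 0, 0],
    [0, 0, -1.1, 0, 0, 0],
    [0, 0, -1.3, 0, 0, 0],
    [0, 0, -1.3, 0, 0, 0]
  ]
}}

```text
clock: 50.72
tool_pos: [0.3936, 0.2659, 0.0375]
tcp_rot: [180.0, -0.3, -92.5]
wrist_force: [0.7, 0.2, -3.0]
width: 0.0117
```

{"method": "step_arm", "body": {
  "commands": [
    [0, 0, -0.1, 0, 0, 0],
    [0, 0, -0.1, 0, 0, 0]
  ]
}}

```text
clock: 50.98
tool_pos: [0.3937, 0.266, 0.0371]
tcp_rot: [-180.0, -0.3, -92.5]
wrist_force: [-0.3, -2.5, 1.2]
width: 0.0118
```

{"method": "step_arm", "body": {
  "commands": [
    [0, 0, 0, 0, 0, 0],
    [0, 0, 0, 0, 0, 0],
    [0, 0, 0, 0, 0, 0],
    [0, 0, 3, 0, 0, 0],
    [0, 0, 8, 0, 0, 0],
    [0, 0, 14, 0, 0, 0],
    [0, 0, 18, 0, 0, 0]
  ],
  "gripper": 0.4
}}

```text
clock: 51.85
tool_pos: [0.3942, 0.2662, 0.2193]
tcp_rot: [-179.8, -0.2, -92.5]
wrist_force: [0.1, 0.3, 0.0]
width: 0.0349
```

{"method": "step_arm", "body": {
  "commands": [
    [0, 5, 4, 0, 0, -10],
    [0, 10, 4, 0, 0, -20],
    [0, 15, 4, 0, 0, -30],
    [0, 20, 4, 0, 0, -40],
    [-4, 24, 4, 0, 0, -50],
    [-8, 26, 4, 0, 0, -60],
    [-10, 28, 4, 0, 0, -60],
    [-10, 28, 4, 0, 0, -60]
  ]
}}

```text
clock: 52.85
tool_pos: [0.2917, 0.5469, 0.2563]
tcp_rot: [-180.0, -0.3, -152.3]
wrist_force: [-0.7, -0.2, -0.2]
width: 0.035
```

```bash
python3 m2.py | grep -E '^(pan|tray .*\(\(|round|board .*\(\()'
python3 - <<'E'
from h import *
o=get_obs();print(o['clock'],o['tool_pos'])
f=snap('top','t14.png');g=snap('scene','s14.png')
I=np.hstack([f['image'][220:320,130:310],g['image'][150:250,330:510]])
cv2.imwrite('pics/14c.png',cv2.cvtColor(cv2.resize(I,None,fx=2.2,fy=2.2,interpolation=cv2.INTER_CUBIC),cv2.COLOR_RGB2BGR))
E
```

```text
round 98 [247.2 155.8] [0.6956 0.0753 0.035 ]
round 98 [269.7 156.7] [0.6925 0.0111 0.035 ]
board ((0.6405515670776367, 0.01699497550725937), (0.1948672980070114, 0.1549786627292633), 84.71764373779297)
tray 924 ((0.5909232497215271, -0.3076726496219635), (0.11170289665460587, 0.09400547295808792), 10.653592109680176)
tray 1034 ((0.3972707986831665, -0.28944671154022217), (0.11359703540802002, 0.09418147057294846), 19.21337127685547)
pan ((0.3934077322483063, -0.014593209140002728), 0.08792106062173843) ((0.39381474256515503, -0.014451141469180584), (0.17447564005851746, 0.17476071417331696), 119.99165344238281)
52.9 [0.29291267 0.54610676 0.25641071]
```

View pics/t14.png

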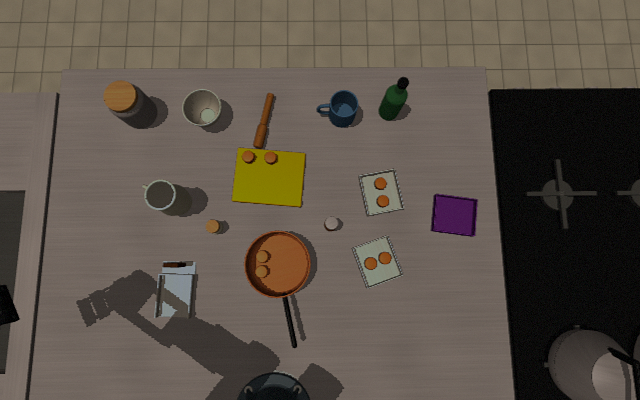

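View pics/14c.png

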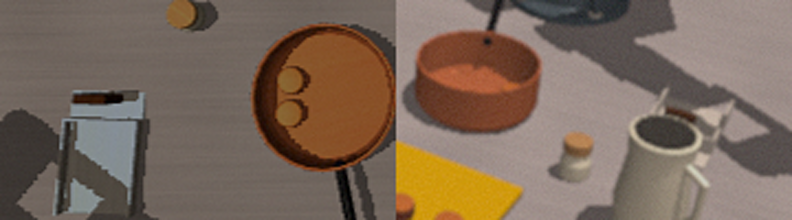

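View pics/s14.png

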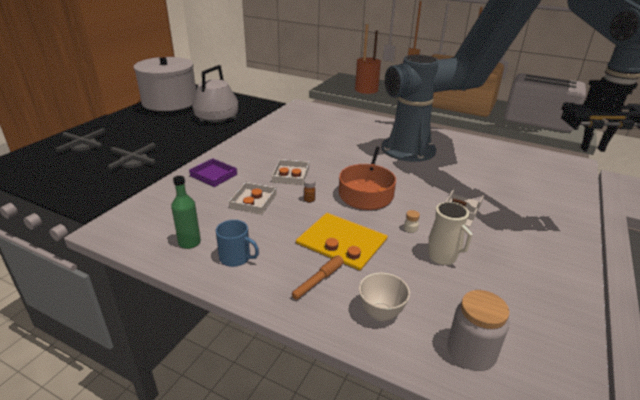

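The last pictures show two rounds in the pan, at (263,257) and (262,271). Each plain tray holds two, and two are left on the board at (248,156) and (270,157). The scoop is empty and flat at (176,290).

```bash
python3 -c "from cell import sign_off;print(sign_off())"
```

```text
the job is handed in; nothing more can be done
None
```

The job is done and handed in at about 53 s. There were eight rounds on the board, and I dealt six of them in two turns (tray1, tray2, scoop). I then tipped the scoop's two rounds into the saucepan and set the empty scoop back flat on the counter.

- **Scoop moved before lifting:** the jug stood too close behind the scoop's grip for the gripper. I slid the loaded scoop about 6 cm flat along the counter, took it by its grip, and later set it down at that new place.
- **Tray1 knocked:** tray1 was knocked aside partway through. I measured it again before placing its second round.

The last pictures show two rounds in each plain tray, two in the pan and two on the board. The scoop is empty and flat, and the pan is where it was. The jug, the other bystanders and the purple tray look unmoved in the pictures. No check failed or disagreed.

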